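# Feel which tea caddy is full and slide it into its dock

### The job

Two closed tea caddies, one cream and one blue, stand on the worktop: one is full, the other nearly empty. Lift the cream one clear of the worktop to feel its weight and set it back where it stood, then lift the blue one to compare; then put the heavier one into the wooden dock, upright, sliding its foot in from the open mouth under the two lips until you feel the red sprung pad at the end give a few millimetres, without pushing the pad to the end of its travel, and leave it there, against the pad. The lighter one must be left standing where it stood, the other things on the worktop undisturbed.

Things in the scene. Friction and masses are not known exactly. Their poses are not given: they have to be found in the camera images.
- cream_caddy_center (a point): centre (53 mm above its underside) of the closed cream tea caddy: square tin 56 x 56 mm, 106 mm high, smooth sides, one rigid piece with its lid, grip its upper half; on a thin dark foot flange 70 x 70 x 4 mm that sticks out 7 mm all round. z up, x and y square to its sides. Either caddy may be the full one; they weigh 0.2 to 0.75 kg, the full one at least twice the other
- blue_caddy_center (a point): centre (53 mm above its underside) of the closed dark blue tea caddy: square tin 56 x 56 mm, 106 mm high, smooth sides, one rigid piece with its lid, grip its upper half; on a thin dark foot flange 70 x 70 x 4 mm that sticks out 7 mm all round. z up, x and y square to its sides. Either caddy may be the full one; they weigh 0.2 to 0.75 kg, the full one at least twice the other
- dock: wooden dock, fixed, rigid, 198 x 100 mm; origin on its underside at worktop level, x from the open mouth (x = -99 mm) towards the end stop, y across, z up. Floor 8 mm high. From x = -20 mm on, two rails 74 mm apart carry inward lips 64 mm apart, whose underside is 6.5 mm above the floor and top 19 mm above the worktop; the foot flange slides under them with 2 mm spare each side
- dock_mouth (a point): point on the dock's floor (8 mm above the worktop) on its centre line, 63 mm before the dock's origin (x = -63 mm): a caddy set down here, square to the dock, is clear of the lips and between the short flared guides (18 mm high, from x = -54 to -20 mm) that lead to the rails. Same axes as the dock
- dock_home (a point): point on the dock's floor under the middle of a fully home caddy, 37 mm past the dock's origin (x = +37 mm) and 100 mm past dock_mouth: there the foot flange just touches the red sprung end pad, relaxed (face at x = +72 mm, 9 to 25 mm above the worktop). Same axes as the dock
- dock_pad (a joint): travel of the red sprung pad at the dock's closed end, m: 0 relaxed, grows as a caddy pushes it along the dock's +x, 0.010 against its limit; it resists with 0.8 N per mm (4 N at 5 mm)
- heart_mug: pale mug, 106 x 73 x 88 mm, standing behind the work; origin at the centre of its underside
- peanut_jar: closed glass jar with black lid, 68 mm across, 100 mm high, standing behind the work; origin at the centre of its underside
- can_opener: hand opener with dark blue handle, 174 x 41 x 20 mm, lying near the left front; origin at the centre of its underside, x along it
Things that resemble listed ones, but are neither listed nor needed, are in the scene too. Leave any yellow look-alike of the part that bears cream_caddy_center alone.

How it is judged:
By the outcome, as a careful person would: the job done as asked, in the order asked, and still so for the second after the job is handed in, with the robot touching nothing.
It also fails if it takes over 64 s, if anything falls off the work surface, if the arm or the gripper's body presses on something with over 40 N, if the wrist force passes 120 N, or if a joint passes its speed limit or range.

### The arm

A 6-joint arm with a two-finger parallel gripper is mounted at the origin on a cart in front of the work surface, level with it; the furniture and walls round the work are solid. World frame = base frame: x ahead of the robot, y to its left, z up, the work surface at z = 0. Lengths are in mm, angles in rad, forces in N, time in s.
With the tool pointing down it reaches from about 350 to 775 mm from the base axis. Payload 7.3 kg.
Tool frame: the origin (TCP) lies midway between the tips of the shut fingers; the grasp point (between the pads) lies 19 mm behind it (bot.grip_depth is the distance from the TCP to the grasp point, in mm); z points along the fingers, x is the direction in which the jaws open and shut, and the axes are right-handed (so a half turn about z gives the same grasp; the last joint's range is limited). The gripper opens to 92 mm and grips with 3 to 60 N. Pads are 19 mm wide; open, the fingers measure 130 mm over their backs; the gripper's body (75 mm by 190 mm) begins 47 mm behind the grasp point.
Start: joints at [-1.449, 0.342, 1.524, -0, 1.275, -0.146], TCP at [138.942, -506.3, 226.741] pointing down, gripper open.
Joint ranges: [-2.53, 2.53], [-0.77, 2.02], [0.04, 2.7], [-1, 4.14], [0.28, 2.66], [-3.11, 3.11]. Speed limits (rad/s): [2.57, 2.57, 3.14, 3.14, 3.14, 3.14].

### API

Orientations are given as [roll, pitch, yaw] about the fixed x, y, z axes, in that order (R = Rz(yaw) Ry(pitch) Rx(roll)).
In Python, from plant import bot gives the robot as it stands. The module is installed in compiled form; this text tells all that it offers.
- The arm moves only by the shell command python3 -m inch 'ROWS'. ROWS is JSON, a list that holds one entry, the list of rows, each a list of 7 numbers: the shift along the tool's x, y, z each as a share of 0.2 m, from -1 to 1, then the turn, a rotation vector about the tool's x, y, z each as a share of 45 degrees, from -1 to 1, then the closure, from -1 (fully open) to 1 (shut), so that 0 is half open. A call has exactly 10 rows; each row is the pose to reach, as a shift and turn from the pose commanded when the call began, along the tool's axes at that moment; what a row does not reach only later rows make up. A row lasts 1/8 s, in which the tool goes at most 62.5 mm and 10.7 degrees, less where a joint would pass 70% of its speed; a pose out of reach is approached as far as the arm can. A call with a number of a shift or a turn outside -1 to 1 is refused whole. A call with a gripper value outside its range is refused whole. The fingers move at their own pace and stop on an object; the grip force is fixed at half the most. Time passes only in rows, so rows that repeat a pose let the fingers close, or fill a call up. It gives the time, the measured TCP pose, the force and the opening at its end, in the units of the state.
- bot.get_obs(): the state, without advancing time (a new reading comes with each control period).
- bot.capture(name): name is "scene" or "side" or "wrist"; returns the picture (480x640x3 uint8, red, green, blue); there is no depth.
- bot.camera_params(name): a dict with "fx", "fy", "cx", "cy" (pixels), "R" (3x3) and "t" (3): a world point X has camera coordinates R X + t; the wrist camera has in their place "T_tool_cam" (4x4, takes a point from camera to tool coordinates, whose origin is the TCP and whose axes are the tool frame's). Camera axes: x right, y down, z forward; pixel columns grow to the right and rows downward; lengths in mm; the calibration is good to about 2 mm. A picture is of the moment at which its call begins: read the wrist's pose just before it. camera_params takes no time and is no camera call.
- bot.close_job(): hands the job in, once; it reports no verdict.
The state is a dict: "time": time; "joint_positions": joint angles; "dq": joint speeds; "tau": joint torques, N m; "tool_pos": TCP position; "tcp_rot": TCP orientation; "contact_force": force on the tool from outside, world axes, zero at the start; "moment": the same for the moment, N m; "grip_width": finger opening in mm.
Only numpy, scipy, OpenCV 4.12 (cv2) and the standard library are available. Lean on these libraries where they do the work, as an engineer would, in place of code of your own. Each camera call takes 0.05 s, during which the arm holds its last target.

## Working session

There is one attempt and no reset: what is moved stays moved. The work goes in short steps, Python scripts to look and compute and a shell command to move; the robot and the scene stay as the last step left them, time stands still between calls to the robot, and variables do not carry over. Pictures are saved under pics/ and viewed, and the job is handed in when it is done.

```bash
mkdir -p pics; ls; python3 - <<'E'
from plant import bot
import cv2,json
for n in ("scene","side","wrist"):
    p=bot.capture(n); cv2.imwrite(f"pics/{n}0.png",p[:,:,::-1])
    print(n,{k:(v.tolist() if hasattr(v,'tolist') else v) for k,v in bot.camera_params(n).items()})
print(bot.get_obs(),bot.grip_depth)
E
```

```text
pics
scene {'fx': 572.3026447415966, 'fy': 572.3026447415966, 'cx': 323.2970832390567, 'cy': 237.01222106101392, 'R': [[-0.6375624500434499, -0.7701422205665329, -0.019876679688592004], [-0.536277512448189, 0.4621852058740667, -0.7062515593706881], [0.5531008515062834, -0.4396200582002554, -0.7076818865076514]], 't': [338.9122354140038, 291.90839731397597, 1397.0834759124857]}
side {'fx': 552.37818524896, 'fy': 552.37818524896, 'cx': 311.6000783474168, 'cy': 231.91038585785344, 'R': [[-0.9170220384264988, -0.3985740919686368, -0.014466314371192923], [-0.14637142977228715, 0.37006237433159334, -0.9174035337028522], [0.3710067190584639, -0.8391618034178158, -0.39769521256614815]], 't': [434.38094254388875, 139.3416223423612, 1197.5328034445506]}
wrist {'fx': 416.2913408538657, 'fy': 416.2913408538657, 'cx': 319.7398168932437, 'cy': 245.03312566656373, 'T_tool_cam': [[0.9999999840566999, -2.3153566284878764e-05, -0.00017706075244574296, -0.03686182545081795], [7.406269471122711e-05, 0.9560285890884248, 0.29327347537803533, -79.32252546583955], [0.00016248481449191547, -0.29327348381588514, 0.956028575560991, -157.60545406524258], [0.0, 0.0, 0.0, 1.0]]}
{'time': 0.15, 'joint_positions': array([-1.44899735e+00,  3.42531109e-01,  1.52475328e+00, -1.25821863e-05,
        1.27538891e+00, -1.46012486e-01]), 'dq': array([ 0.00185887, -0.00144971, -0.00214605,  0.00035855, -0.00047218,
        0.00081756]), 'tau': array([ 8.33578251e-04, -4.31470907e+01, -2.44352800e+01,  7.17588561e-02,
        5.37330599e-02, -7.99153759e-05]), 'tool_pos': array([ 138.90308373, -505.99881436,  226.23646591]), 'tcp_rot': array([-3.14144733e+00,  1.07089193e-03, -1.30298111e+00]), 'contact_force': array([ 1.7288574 , -0.43436884, -0.62798852]), 'moment': array([-0.03857823,  0.02100318, -0.01049666]), 'grip_width': 91.82038108107209} 18.8
```

View pics/scene0.png

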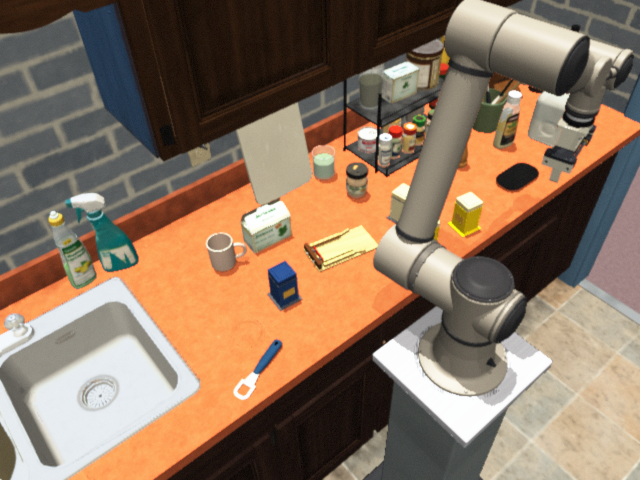

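View pics/side0.png

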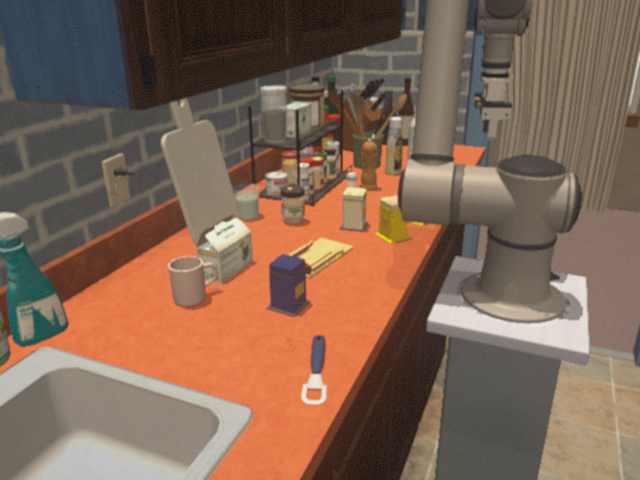

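View pics/wrist0.png

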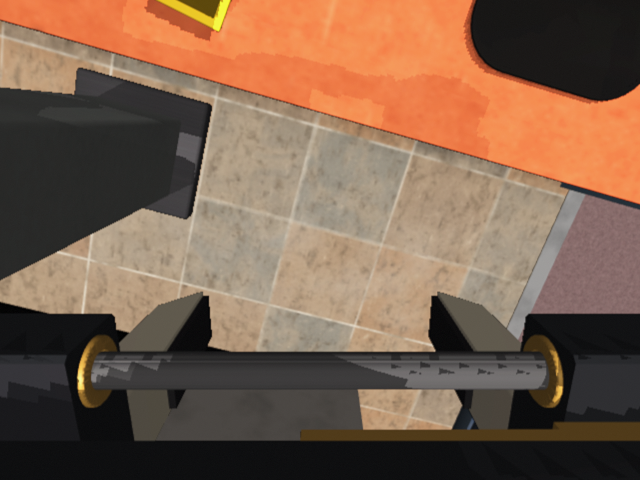

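The scene view shows the blue caddy at (284,285), a cream one at (402,205) half hidden behind the arm, a yellow one at (467,215) and the dock at (340,247). In the side view the cream one is at (354,210), the yellow at (393,220), the blue at (288,283) and the dock at (315,257). I'll zoom in on these.

```bash
python3 - <<'E'
import cv2,numpy as np
s=cv2.imread('pics/scene0.png');d=cv2.imread('pics/side0.png')
def crop(im,x,y,w,h,f): return cv2.resize(im[y:y+h,x:x+w],None,fx=f,fy=f,interpolation=cv2.INTER_CUBIC)
cv2.imwrite('pics/c1.png',crop(s,295,170,200,120,4))
cv2.imwrite('pics/c2.png',crop(d,260,170,160,120,5))
cv2.imwrite('pics/c3.png',np.hstack([crop(s,255,250,66,66,6),crop(d,255,245,66,66,6)]))
E
```

```text
(no output)
```

View pics/c1.png

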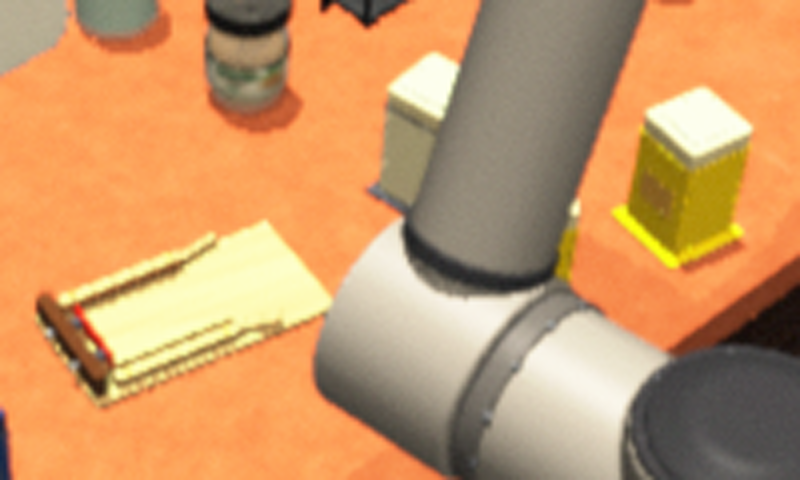

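View pics/c2.png

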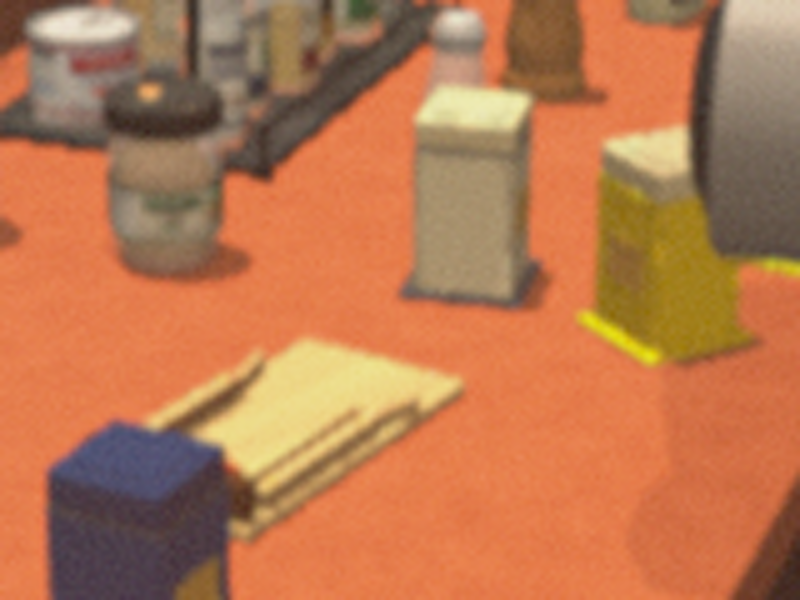

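View pics/c3.png

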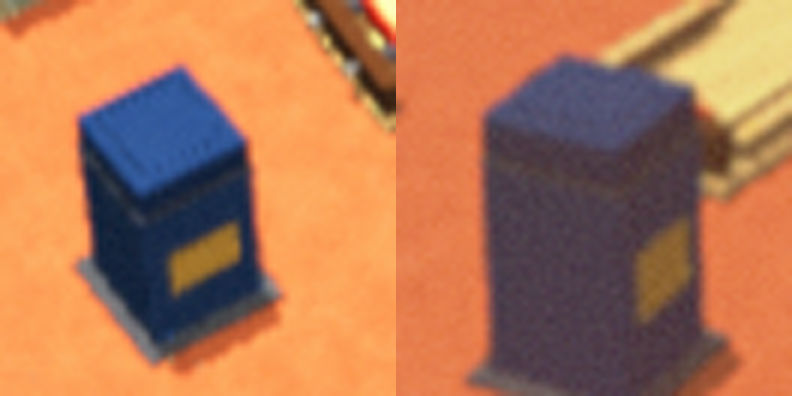

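Possible confusions for the cream caddy in the scene view are yellow A at (468,215), yellow B behind the arm at about (437,230), and the cream box on the shelf at (400,80). The one I want has cream sides and a dark foot, at (400,205) in the scene view and (354,210) in the side view, and the crop confirms it. The blue one is at (284,285), with the opener handle at (268,352) not to be confused with it. Next I'll fit poses.

```bash
cat > h.py <<'E'
import numpy as np
from plant import bot
from scipy.optimize import least_squares
from scipy.spatial.transform import Rotation as Ro
def proj(n,P,obs=None):
    c=bot.camera_params(n);P=np.atleast_2d(np.array(P,float))
    if n=='wrist':
        T=np.array(c['T_tool_cam']);R=Ro.from_euler('xyz',obs['tcp_rot']).as_matrix()
        pt=(P-obs['tool_pos'])@R; q=(pt-T[:3,3])@T[:3,:3]
    else: q=P@np.array(c['R']).T+np.array(c['t'])
    return np.c_[c['fx']*q[:,0]/q[:,2]+c['cx'],c['fy']*q[:,1]/q[:,2]+c['cy']]
def local(x,y,a,L):
    c,s=np.cos(a),np.sin(a);L=np.atleast_2d(np.array(L,float));
    return np.c_[x+c*L[:,0]-s*L[:,1],y+s*L[:,0]+c*L[:,1],L[:,2]]
def fit(obsv,x0,wobs=None):
    # obsv: list of (cam, local xyz, pixel)
    def f(p):
        return np.concatenate([(proj(n,local(*p,l),wobs)[0]-np.array(u)) for n,l,u in obsv])
    r=least_squares(f,x0,loss='soft_l1'); 
    return r.x, f(r.x).reshape(-1,2)
def ray(n,u,z,wobs=None):
    return least_squares(lambda q: proj(n,[[q[0],q[1],z]],wobs)[0]-u,[500,0]).x
E
python3 - <<'E'
from h import *
np.set_printoptions(precision=2,suppress=True)
for n,u in [('scene',(284,300)),('scene',(362,225.5)),('scene',(320.75,271.25)),('side',(352.4,246)),('side',(354,226))]: print(n,u,ray(n,u,0))
# top corners by z=106 rays
for u in [(268.3,270),(285.3,261),(295.7,273),(278.7,282.7)]: print('bs',ray('scene',u,106))
for u in [(270.3,264.7),(283.7,254.3),(304.7,260.3),(292.3,270)]: print('bd',ray('side',u,106))
for u in [(392,193),(403,183.25)]: print('cs',ray('scene',u,106))
for u in [(347.4,187.2),(366.6,188.4),(365,196.6),(343.2,195.6)]: print('cd',ray('side',u,106))
for u in [(340.4,229.2),(364,230.4),(368,222.8)]: print('cdf',ray('side',u,2))
for u in [(324,238),(352.4,246)]: print('dock',ray('side',u,8))
print(ray('scene',(362,225.5),8),ray('scene',(320.75,271.25),0),ray('side',(308,278),0))
E
```

```text
scene (284, 300) [424.18 225.54]
scene (362, 225.5) [ 500.49 -126.12]
scene (320.75, 271.25) [439.35  85.61]
side (352.4, 246) [ 407.52 -115.69]
side (354, 226) [ 448.6  -244.47]
bs [456.22 242.78]
bs [452.82 190.8 ]
bs [402.29 195.62]
bs [404.47 247.87]
bd [456.23 246.06]
bd [452.37 192.42]
bd [399.72 201.88]
bd [404.88 250.49]
cs [ 465.01 -208.05]
cs [ 475.35 -263.78]
cd [ 477.32 -265.05]
cd [ 423.81 -274.56]
cd [ 406.61 -208.84]
cd [ 463.82 -195.19]
cdf [ 474.66 -204.31]
cdf [ 410.77 -220.44]
cdf [ 417.66 -276.98]
dock [ 489.25 -119.22]
dock [401.84 -99.41]
[ 494.5  -120.36] [439.35  85.61] [444.01  89.33]
```

```bash
cat >> h.py <<'E'
import json,os
# commanded pose x,y,z,yaw (tool straight down), updated by upd(row)
def cmd(): return np.array(json.load(open('cmd.json')))
def axes(a): return np.array([[np.cos(a),np.sin(a),0],[np.sin(a),-np.cos(a),0],[0,0,-1]])
def plan(x,y,z,yaw):
    c=cmd(); s=axes(c[3])@(np.array([x,y,z])-c[:3])/200
    return np.round(np.r_[s,0,0,-np.degrees(yaw-c[3])/45],4)
def upd(row):
    c=cmd(); c[:3]+=np.array(row[:3])*200@axes(c[3]); c[3]-=np.radians(45*row[5]); json.dump(c.tolist(),open('cmd.json','w')); return c.round(2)
E
echo '[138.942,-506.3,226.741,-1.303]'>cmd.json
python3 - <<'E'
from h import *
print(plan(290,-375,235,-0.56))
E
```

```text
[-0.4332 -0.9021 -0.0413  0.      0.     -0.946 ]
```

```bash
python3 -m inch '[[[-0.1,-0.22,-0.04,0,0,-0.2,-1],[-0.25,-0.5,-0.04,0,0,-0.45,-1],[-0.4332,-0.9,-0.04,0,0,-0.7,-1],[-0.4332,-0.9,-0.04,0,0,-0.946,-1],[-0.4332,-0.9,-0.04,0,0,-0.946,-1],[-0.4332,-0.9,-0.04,0,0,-0.946,-1],[-0.4332,-0.9,-0.04,0,0,-0.946,-1],[-0.4332,-0.9,-0.04,0,0,-0.946,-1],[-0.4332,-0.9,-0.04,0,0,-0.946,-1],[-0.4332,-0.9,-0.04,0,0,-0.946,-1]]]'
python3 - <<'E'
from h import *
print(upd([-0.4332,-0.9,-0.04,0,0,-0.946]))
print(plan(440,-237,240,0.187))
E
```

```text
time: 1.4
tool_pos: [289.4, -375.3, 234.7]
tcp_rot: [3.142, -0.0, -0.561]
contact_force: [0.1, 0.8, -0.4]
grip_width: 91.7
[ 289.6  -375.12  234.74   -0.56]
[ 0.2703 -0.9846 -0.0263  0.      0.     -0.9511]
```

```bash
python3 -m inch '[[[0.27,-0.98,-0.026,0,0,-0.951,-1],[0.27,-0.98,-0.026,0,0,-0.951,-1],[0.27,-0.98,-0.026,0,0,-0.951,-1],[0.27,-0.98,-0.026,0,0,-0.951,-1],[0.27,-0.98,-0.026,0,0,-0.951,-1],[0.27,-0.98,-0.026,0,0,-0.951,-1],[0.27,-0.98,-0.026,0,0,-0.951,-1],[0.27,-0.98,-0.026,0,0,-0.951,-1],[0.27,-0.98,-0.026,0,0,-0.951,-1],[0.27,-0.98,-0.026,0,0,-0.951,-1]]]'
python3 - <<'E'
from h import *
import cv2
print(upd([0.27,-0.98,-0.026,0,0,-0.951]))
o=bot.get_obs();print(o['tool_pos'],o['tcp_rot'],o['contact_force'])
json.dump({k:np.array(v).tolist() for k,v in o.items()},open('o1.json','w'))
cv2.imwrite('pics/w1.png',bot.capture('wrist')[:,:,::-1])
cv2.imwrite('pics/s1.png',bot.capture('scene')[:,:,::-1])
E
```

```text
time: 2.65
tool_pos: [439.3, -237.9, 239.9]
tcp_rot: [3.141, -0.0, 0.186]
contact_force: [-0.4, 0.0, -0.2]
grip_width: 91.7
[ 4.3947e+02 -2.3774e+02  2.3994e+02  1.9000e-01]
[ 439.34691877 -237.92034661  239.94829213] [ 3.14144124e+00 -1.31837987e-05  1.86255331e-01] [-0.39304849  0.04589061 -0.2097705 ]
```

View pics/w1.png

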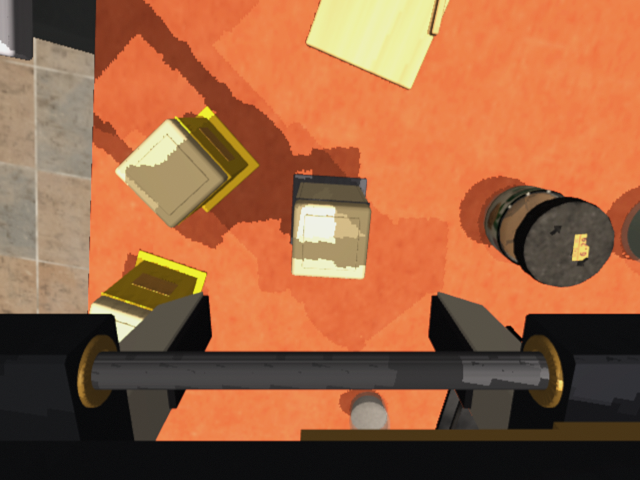

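View pics/s1.png

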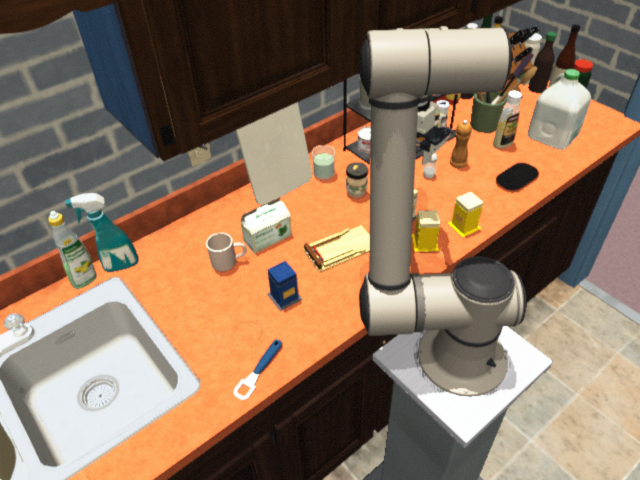

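```bash
python3 - <<'E'
import cv2
s=cv2.imread('pics/w1.png')
cv2.imwrite('pics/w1c.png',cv2.resize(s[90:310,80:400],None,fx=2.5,fy=2.5,interpolation=cv2.INTER_CUBIC))
cv2.imwrite('pics/w1d.png',cv2.resize(s[150:290,270:400],None,fx=4,fy=4,interpolation=cv2.INTER_CUBIC))
E
```

```text
(no output)
```

View pics/w1c.png

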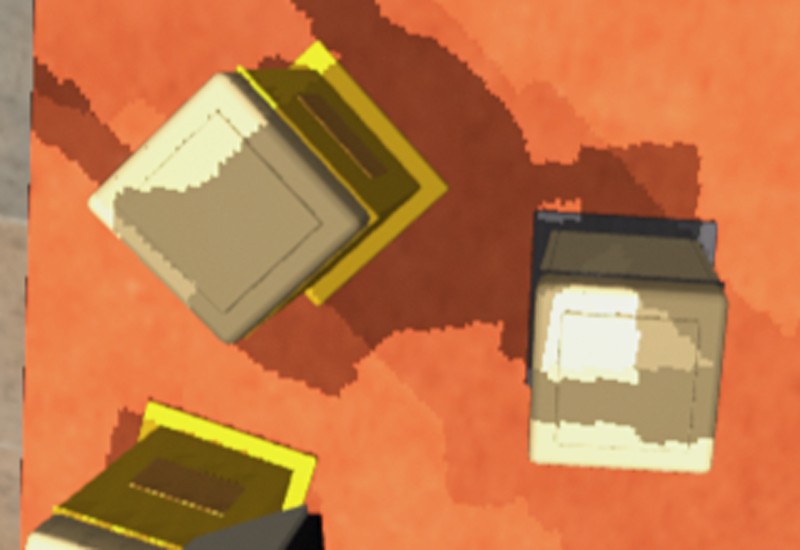

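View pics/w1d.png

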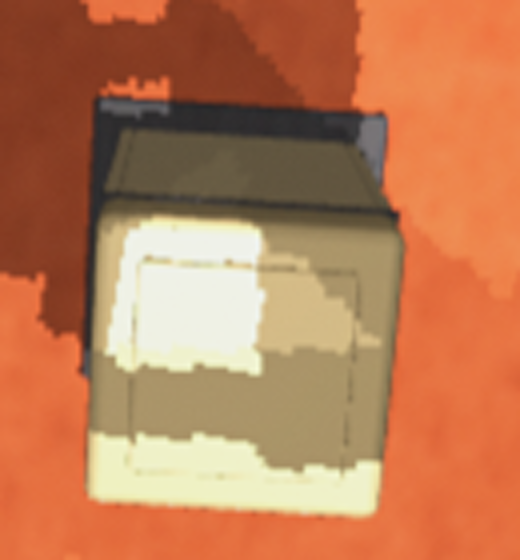

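```bash
python3 - <<'E'
from h import *
np.set_printoptions(precision=2,suppress=True)
o={k:np.array(v) for k,v in json.load(open('o1.json')).items()}
W='wrist'
top=[(W,(-28,28,106),(295,200)),(W,(28,28,106),(370.2,204.2)),(W,(28,-28,106),(364.8,279.5)),(W,(-28,-28,106),(292,275))]
ft=[(W,(-35,35,4),(293.75,174.5)),(W,(35,35,4),(366.5,178.25))]
sd=[('side',(28,28,106),(347.4,187.2)),('side',(-28,28,106),(343.2,195.6)),('side',(28,-28,106),(366.6,188.4)),('side',(-28,-28,106),(365,196.6)),('side',(-35,35,2),(340.4,229.2)),('side',(-35,-35,2),(364,230.4)),('side',(35,-35,2),(368,222.8))]
sd=[('side',l,u) for (_,l,_),u in zip([(0,(28,-28,106),0),(0,(-28,-28,106),0),(0,(-28,28,106),0),(0,(28,28,106),0),(0,(35,35,2),0),(0,(-35,35,2),0),(0,(-35,-35,2),0)],[(347.4,187.2),(366.6,188.4),(365,196.6),(343.2,195.6),(340.4,229.2),(364,230.4),(368,222.8)])]
for s in (top,top+ft,top+ft+sd):
    p,r=fit(s,[440,-237,.187],o);print(p,r)
# yellow B corner lid/foot
def t2(u,z):
    w=np.r_[ray(W,u,z,o),z]; return w, axes(o['tcp_rot'][2])@(w-o['tool_pos'])
k=lambda x,y:(80+x/2.5,90+y/2.5)
for nm,u,z in [('A lid r',k(372,215),106),('A lid near',k(232,343),106),('A foot r',k(447,187),2),('A foot near',k(318,303),2),('B foot r',k(316,460),2),('B foot l',k(148,402),2)]: print(nm,*t2(u,z))
for u in [(410,88),(308,44)]: print('dock m',t2(u,8)[0])
E
```

```text
[ 448.18 -242.86    0.13] [[-1.26  0.71]
 [ 2.21  0.81]
 [ 0.72 -1.19]
 [-1.03 -0.56]]
[ 448.25 -243.42    0.13] [[-1.22  1.41]
 [ 2.19  1.67]
 [ 0.56 -0.43]
 [-1.14  0.07]
 [-0.62 -1.8 ]
 [ 0.93 -1.26]]
[ 447.99 -243.42    0.13] [[-1.75  1.5 ]
 [ 1.69  1.42]
 [ 0.4  -0.63]
 [-1.32  0.17]
 [-1.05 -1.7 ]
 [ 0.52 -1.48]
 [-0.42 -0.35]
 [-0.01 -0.04]
 [-2.26 -1.68]
 [-0.67 -2.3 ]
 [-1.16 -0.14]
 [-0.09  1.05]
 [ 0.53 -0.73]]
A lid r [ 369.36 -209.93  106.  ] [-63.59 -40.46 133.95]
A lid near [ 334.07 -254.08  106.  ] [-106.44   -3.62  133.95]
A foot r [ 376.07 -212.18    2.  ] [-57.41 -37.01 237.95]
A foot near [ 333.25 -265.47    2.  ] [-109.36    7.42  237.95]
B foot r [ 339.43 -330.53    2.  ] [-115.34   72.5   237.95]
B foot l [ 270.87 -318.27    2.  ] [-180.44   47.76  237.95]
dock m [ 497.64 -120.92    8.  ]
dock m [ 403.49 -102.87    8.  ]
```

```bash
python3 - <<'E'
from h import *
print(plan(448,-243.2,63,0.13))
E
```

```text
[0.0369 0.0347 0.8847 0.     0.     0.0724]
```

```bash
python3 -m inch '[[[0.037,0.035,0.2,0,0,0.0724,-1],[0.037,0.035,0.4,0,0,0.0724,-1],[0.037,0.035,0.5,0,0,0.0724,-1],[0.037,0.035,0.6,0,0,0.0724,-1],[0.037,0.035,0.7,0,0,0.0724,-1],[0.037,0.035,0.78,0,0,0.0724,-1],[0.037,0.035,0.85,0,0,0.0724,-1],[0.037,0.035,0.885,0,0,0.0724,-1],[0.037,0.035,0.885,0,0,0.0724,-1],[0.037,0.035,0.885,0,0,0.0724,-1]]]'
python3 - <<'E'
from h import *
import cv2
print(upd([0.037,0.035,0.885,0,0,0.0724]))
cv2.imwrite('pics/w2.png',bot.capture('wrist')[:,:,::-1])
E
```

```text
time: 4.0
tool_pos: [448.4, -243.5, 63.4]
tcp_rot: [3.141, -0.001, 0.13]
contact_force: [0.1, 0.3, -0.5]
grip_width: 91.8
[ 4.4804e+02 -2.4325e+02  6.2940e+01  1.3000e-01]
```

View pics/w2.png

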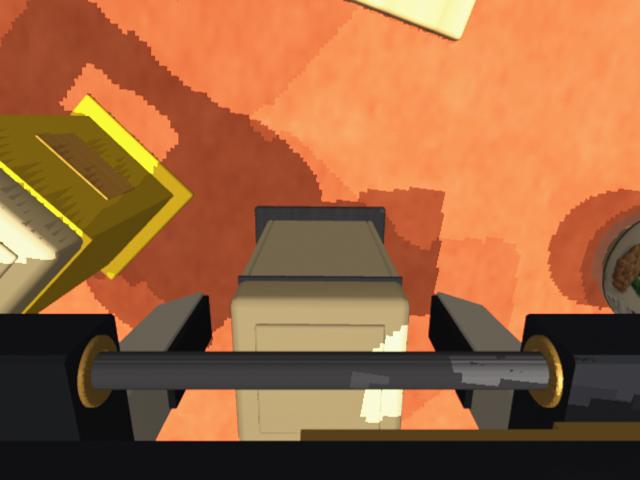

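The fingers straddle the cream caddy symmetrically and its edges are level: lid edge at row 297, columns 233 to 408. I'll close the gripper.

```bash
python3 -m inch '[[[0,0,0,0,0,0,1],[0,0,0,0,0,0,1],[0,0,0,0,0,0,1],[0,0,0,0,0,0,1],[0,0,0,0,0,0,1],[0,0,0,0,0,0,1],[0,0,0,0,0,0,1],[0,0,0,0,0,0,1],[0,0,0,0,0,0,1],[0,0,0,0,0,0,1]]]'
python3 - <<'E'
from h import *
o=bot.get_obs();print(o['tool_pos'],o['tcp_rot'],o['contact_force'],o['moment'],o['tau'],o['grip_width'])
o['tool_pos']=o['tool_pos']
print(proj('wrist',local(448,-243.3,.13,[(-28,28,106),(28,28,106),(-35,35,4),(35,35,4)]),o))
E
```

```text
time: 5.3
tool_pos: [448.1, -243.2, 62.9]
tcp_rot: [3.141, -0.0, 0.13]
contact_force: [0.1, 0.7, 0.8]
grip_width: 55.9
[ 448.08562545 -243.24891498   62.94247295] [ 3.14146891e+00 -9.20229780e-05  1.30038433e-01] [0.14216456 0.71292823 0.7897242 ] [ 0.03578408 -0.11343022 -0.041065  ] [-3.34869716e-01 -4.48819327e+01 -1.75384247e+01 -9.79798660e-02
  1.77474241e-01 -6.24795401e-03] 55.89498113789733
[[226.36816908 297.41714376]
 [413.46700974 297.43137007]
 [253.68399641 205.50883383]
 [386.09647963 205.51127054]]
```

```bash
python3 -m inch '[[[0,0,-0.03,0,0,0,1],[0,0,-0.08,0,0,0,1],[0,0,-0.14,0,0,0,1],[0,0,-0.2,0,0,0,1],[0,0,-0.25,0,0,0,1],[0,0,-0.25,0,0,0,1],[0,0,-0.25,0,0,0,1],[0,0,-0.25,0,0,0,1],[0,0,-0.25,0,0,0,1],[0,0,-0.25,0,0,0,1]]]'
python3 - <<'E'
from h import *
import cv2
print(upd([0,0,-.25,0,0,0]))
for i in range(4):
    o=bot.get_obs();print(o['tool_pos'],o['contact_force'],o['moment'],o['grip_width'])
    p=bot.capture('side')
cv2.imwrite('pics/d3.png',p[:,:,::-1])
E
```

```text
time: 6.55
tool_pos: [447.9, -243.2, 112.7]
tcp_rot: [-3.141, 0.0, 0.13]
contact_force: [0.4, -0.1, -5.8]
grip_width: 55.9
[ 4.4804e+02 -2.4325e+02  1.1294e+02  1.3000e-01]
[ 447.94925842 -243.17816708  112.69841   ] [ 0.41313207 -0.10639866 -5.81007549] [-0.06076519 -0.08782082 -0.01660127] 55.930529016552974
[ 448.00153605 -243.20430237  112.77643615] [ 0.77806764 -0.48380721 -6.09126103] [-0.03867467 -0.09260531  0.02695943] 55.60333945184724
[ 448.00399938 -243.2405838   112.81636728] [-0.15445301  0.1823966  -6.73180102] [-0.08048223 -0.10568482 -0.02546532] 55.59846536304333
[ 448.02437536 -243.23842967  112.83992449] [ 0.38581017 -0.06897968 -6.76800827] [ 0.02874361 -0.12604464  0.02010309] 55.50331904850755
```

View pics/d3.png

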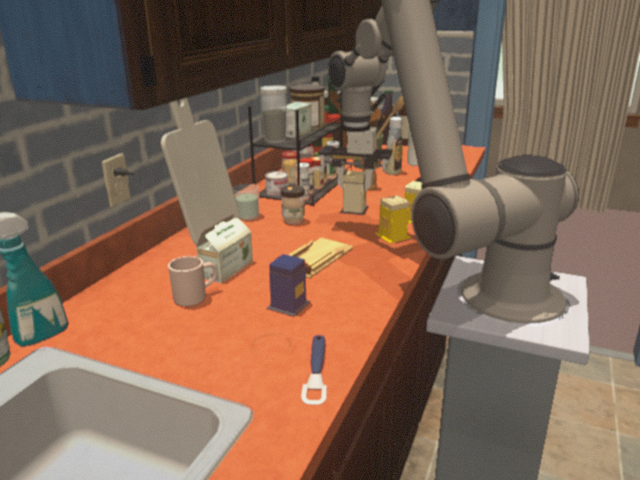

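The cream caddy is clear of the worktop and weighs about 6.4 N, so it's probably the full one. I'll set it back as asked.

```bash
python3 -m inch '[[[0,0,0.05,0,0,0,1],[0,0,0.1,0,0,0,1],[0,0,0.15,0,0,0,1],[0,0,0.19,0,0,0,1],[0,0,0.22,0,0,0,1],[0,0,0.235,0,0,0,1],[0,0,0.245,0,0,0,1],[0,0,0.25,0,0,0,1],[0,0,0.25,0,0,0,1],[0,0,0.25,0,0,0,1]]]'; python3 -m inch '[[[0,0,0,0,0,0,-1],[0,0,0,0,0,0,-1],[0,0,0,0,0,0,-1],[0,0,0,0,0,0,-1],[0,0,0,0,0,0,-1],[0,0,0,0,0,0,-1],[0,0,-0.1,0,0,0,-1],[0,0,-0.25,0,0,0,-1],[0,0,-0.5,0,0,0,-1],[0,0,-0.8,0,0,0,-1]]]'
python3 - <<'E'
from h import *
import cv2
print(upd([0,0,.25,0,0,0]),upd([0,0,-.8,0,0,0]))
cv2.imwrite('pics/d4.png',bot.capture('side')[170:300,260:450,::-1].repeat(4,0).repeat(4,1))
a=cmd()
print(plan(438,-60,230,0.0))
E
```

```text
time: 8.0
tool_pos: [448.1, -243.3, 63.1]
tcp_rot: [3.141, -0.0, 0.13]
contact_force: [0.2, 0.1, -7.1]
grip_width: 55.8
time: 9.25
tool_pos: [447.5, -242.8, 223.7]
tcp_rot: [-3.14, 0.002, 0.13]
contact_force: [0.6, -0.9, 0.5]
grip_width: 91.8
[ 4.4804e+02 -2.4325e+02  6.2940e+01  1.3000e-01] [ 4.4804e+02 -2.4325e+02  2.2294e+02  1.3000e-01]
[ 0.069  -0.915  -0.0353  0.      0.      0.1656]
```

View pics/d4.png

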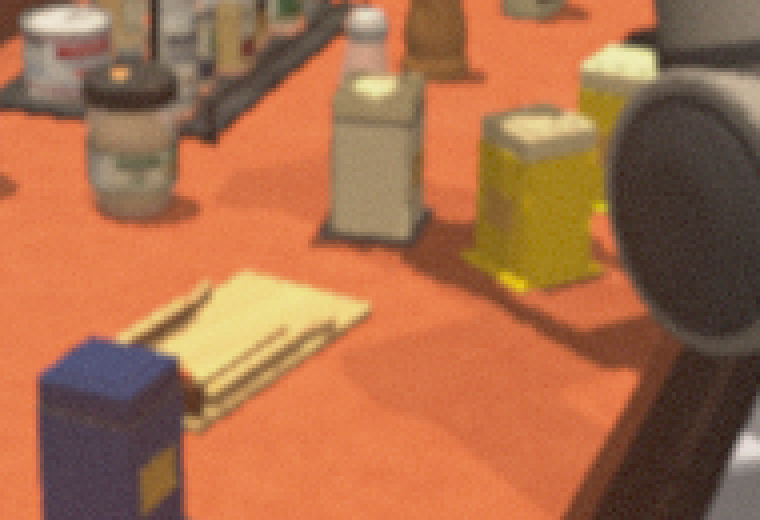

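The cream caddy stands where it was (360,170 in the crop). On the way to the blue one I'll take a wrist view of the dock.

```bash
python3 - <<'E'
from h import *
print(plan(462,-50,300,-0.2))
E
```

```text
[ 0.1945 -0.949  -0.3853  0.      0.      0.4202]
```

```bash
python3 -m inch '[[[0.194,-0.949,-0.385,0,0,0.42,-1],[0.194,-0.949,-0.385,0,0,0.42,-1],[0.194,-0.949,-0.385,0,0,0.42,-1],[0.194,-0.949,-0.385,0,0,0.42,-1],[0.194,-0.949,-0.385,0,0,0.42,-1],[0.194,-0.949,-0.385,0,0,0.42,-1],[0.194,-0.949,-0.385,0,0,0.42,-1],[0.194,-0.949,-0.385,0,0,0.42,-1],[0.194,-0.949,-0.385,0,0,0.42,-1],[0.194,-0.949,-0.385,0,0,0.42,-1]]]'
python3 - <<'E'
from h import *
import cv2
print(upd([0.194,-0.949,-0.385,0,0,0.42]))
o=bot.get_obs();print(o['tool_pos'],o['tcp_rot'],o['contact_force'])
json.dump({k:np.array(v).tolist() for k,v in o.items()},open('o5.json','w'))
cv2.imwrite('pics/w5.png',bot.capture('wrist')[:,:,::-1])
E
```

```text
time: 10.55
tool_pos: [461.9, -50.2, 299.8]
tcp_rot: [3.142, 0.0, -0.2]
contact_force: [0.7, -0.6, 0.2]
grip_width: 91.8
[ 4.6190e+02 -5.0020e+01  2.9994e+02 -2.0000e-01]
[461.89720882 -50.22222805 299.81976556] [ 3.14151780e+00  9.19377010e-05 -2.00246525e-01] [ 0.70529747 -0.57191235  0.21211466]
```

View pics/w5.png

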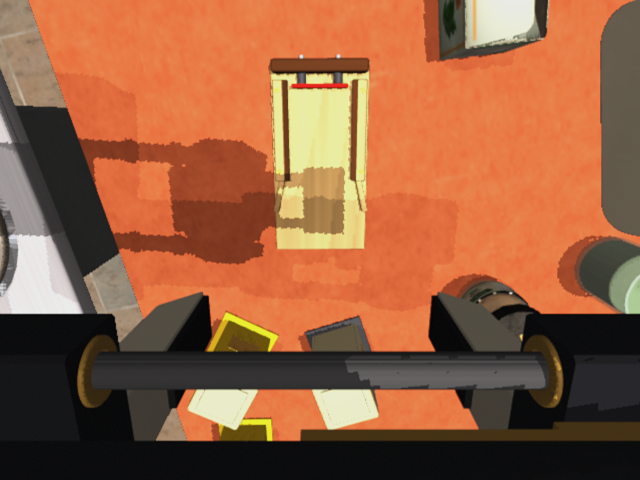

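```bash
python3 - <<'E'
import cv2
s=cv2.imread('pics/w5.png')
cv2.imwrite('pics/w5c.png',cv2.resize(s[50:260,255:385],None,fx=2.8*1,fy=2.8,interpolation=cv2.INTER_CUBIC))
cv2.imwrite('pics/w5d.png',cv2.resize(s[50:150,260:380],None,fx=6,fy=6,interpolation=cv2.INTER_CUBIC))
cv2.imwrite('pics/w5e.png',cv2.resize(s[160:260,260:380],None,fx=6,fy=6,interpolation=cv2.INTER_CUBIC))
E
```

```text
(no output)
```

View pics/w5d.png

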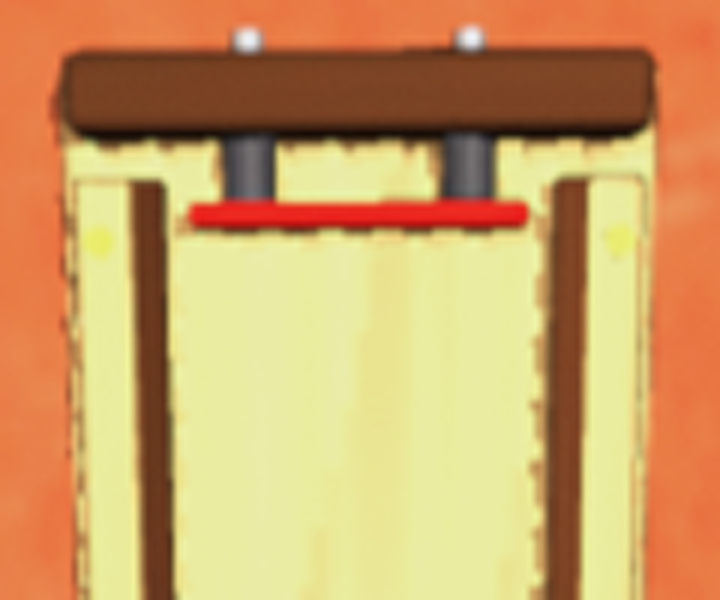

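View pics/w5e.png

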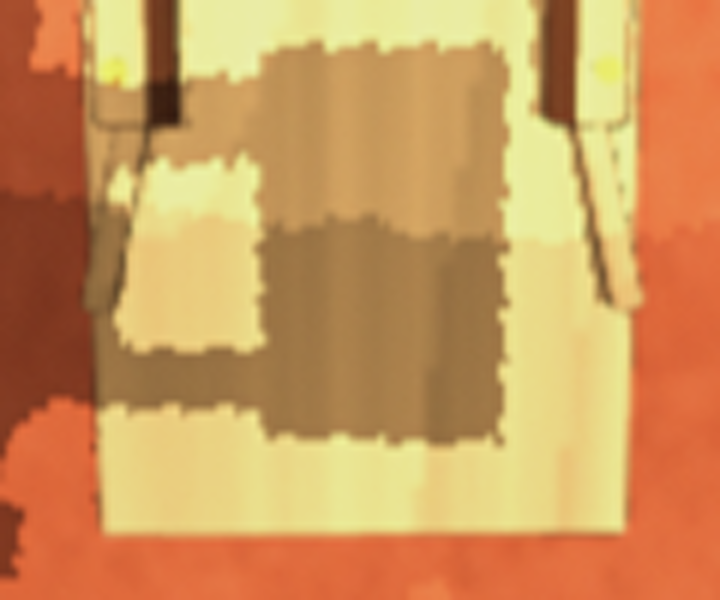

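```bash
python3 - <<'E'
from h import *
np.set_printoptions(precision=3,suppress=True)
o={k:np.array(v) for k,v in json.load(open('o5.json')).items()}
W='wrist'
S=[(W,(-99,50,8),(277.3,248.8)),(W,(-99,-50,8),(364.2,248.5)),(W,(-20,32,19),(290.3,180.7)),(W,(-20,-32,19),(350,180.7))]
p,r=fit(S,[468,-13,1.36],o);print(p,r)
T=[('side',(-99,-50,8),(324,238)),('side',(-99,50,8),(352.4,246)),('scene',(-99,-50,8),(362,225.5)),('scene',(99,50,0),(320.75,271.25)),('side',(99,50,0),(308,278))]
q,r2=fit(S+T,p,o);print(q,r2)
for P in (p,q):
  print(proj(W,local(*P,[(72,28,25),(72,-28,25),(72,28,9),(60,32,19),(60,-32,19),(-63,0,8),(0,32,19),(0,-32,19)]),o))
  print('mouth',local(*P,[-63,0,8]),'home',local(*P,[37,0,8]))
E
```

```text
[469.232 -14.923   1.375] [[-0.859  0.342]
 [ 0.548  0.231]
 [-0.459 -0.077]
 [ 0.704 -0.379]]
[469.61  -15.121   1.367] [[-1.218  0.099]
 [ 0.184  0.675]
 [-0.227 -0.212]
 [ 0.932 -0.017]
 [-2.798 -0.942]
 [ 0.773 -0.316]
 [-0.466 -0.988]
 [-2.042  0.841]
 [ 0.87   0.75 ]]
[[291.06   86.821]
 [348.614  86.51 ]
 [292.111  87.935]
 [287.746 100.135]
 [352.053  99.793]
 [320.441 217.935]
 [289.338 161.32 ]
 [351.028 161.009]]
mouth [[457.006 -76.726   8.   ]] home [[476.412  21.373   8.   ]]
[[292.083  86.7  ]
 [349.632  86.89 ]
 [293.096  87.819]
 [288.646  99.984]
 [352.948 100.196]
 [320.348 218.04 ]
 [289.731 161.181]
 [351.415 161.38 ]]
mouth [[456.881 -76.822   8.   ]] home [[477.086  21.115   8.   ]]
```

```bash
python3 - <<'E'
from h import *
print(plan(432,148,270,-0.075))
E
```

```text
[-0.3431 -0.9407  0.1497  0.      0.     -0.1589]
```

```bash
python3 -m inch '[[[-0.343,-0.94,0.15,0,0,-0.159,-1],[-0.343,-0.94,0.15,0,0,-0.159,-1],[-0.343,-0.94,0.15,0,0,-0.159,-1],[-0.343,-0.94,0.15,0,0,-0.159,-1],[-0.343,-0.94,0.15,0,0,-0.159,-1],[-0.343,-0.94,0.15,0,0,-0.159,-1],[-0.343,-0.94,0.15,0,0,-0.159,-1],[-0.343,-0.94,0.15,0,0,-0.159,-1],[-0.343,-0.94,0.15,0,0,-0.159,-1],[-0.343,-0.94,0.15,0,0,-0.159,-1]]]'
python3 - <<'E'
from h import *
import cv2
print(upd([-0.343,-0.94,0.15,0,0,-0.159]))
o=bot.get_obs();print(o['tool_pos'],o['tcp_rot'],o['contact_force'])
json.dump({k:np.array(v).tolist() for k,v in o.items()},open('o6.json','w'))
p=bot.capture('wrist')[:,:,::-1]
cv2.imwrite('pics/w6.png',p)
cv2.imwrite('pics/w6c.png',cv2.resize(p[90:240,260:400],None,fx=4,fy=4,interpolation=cv2.INTER_CUBIC))
E
```

```text
time: 11.85
tool_pos: [432.0, 147.7, 269.9]
tcp_rot: [3.141, -0.0, -0.075]
contact_force: [0.0, 1.0, 1.0]
grip_width: 91.5
[ 4.3198e+02  1.4786e+02  2.6994e+02 -7.0000e-02]
[432.04720537 147.67375607 269.91708393] [ 3.14148318e+00 -1.03619539e-04 -7.52781489e-02] [0.04004174 1.03268885 0.97991373]
```

View pics/w6.png

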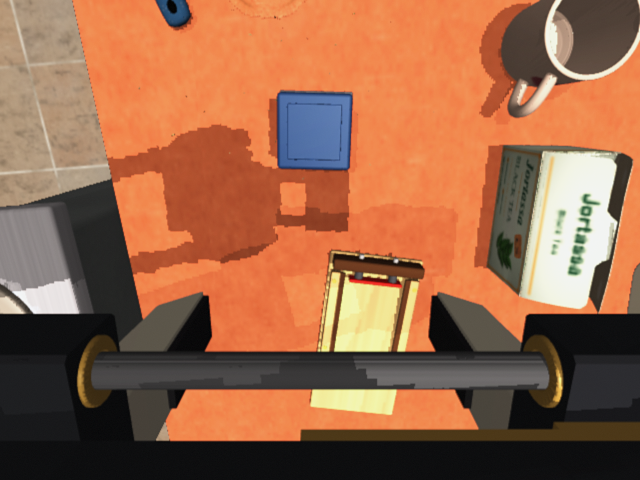

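View pics/w6c.png

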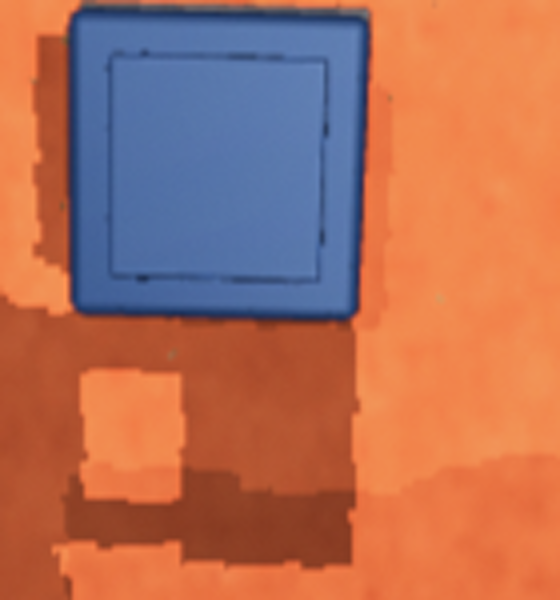

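```bash
python3 - <<'E'
from h import *
np.set_printoptions(precision=3,suppress=True)
o={k:np.array(v) for k,v in json.load(open('o6.json')).items()}
W='wrist'
S=[(W,(-28,28,106),(277.5,92.5)),(W,(28,28,106),(352.5,93.5)),(W,(28,-28,106),(349.25,169.5)),(W,(-28,-28,106),(278,168))]
p,r=fit(S,[428,221,-.08],o);print(p,r)
C=[(-28,28),(-28,-28),(28,-28),(28,28)]
T=[('scene',(x,y,106),u) for (x,y),u in zip([(28,28),(28,-28),(-28,-28),(-28,28)],[(268.3,270),(285.3,261),(295.7,273),(278.7,282.7)])]+[('side',(x,y,106),u) for (x,y),u in zip([(28,28),(28,-28),(-28,-28),(-28,28)],[(270.3,264.7),(283.7,254.3),(304.7,260.3),(292.3,270)])]
q,r=fit(S+T,p,o);print(q,r)
print(plan(p[0],p[1],125,p[2]))
E
```

```text
[433.003 216.84   -0.095] [[-1.171 -1.199]
 [ 0.95  -0.613]
 [ 1.051  1.118]
 [-0.85   1.189]]
[432.485 217.106  -0.094] [[-1.95  -1.5  ]
 [ 0.189 -0.977]
 [ 0.385  0.792]
 [-1.533  0.919]
 [-1.404 -1.577]
 [ 0.153 -1.828]
 [ 1.241 -0.654]
 [-0.57  -0.691]
 [-2.112 -1.323]
 [-1.066 -1.52 ]
 [ 0.984 -2.181]
 [-0.451 -0.825]]
[-0.021 -0.344  0.725  0.     0.     0.025]
```

```bash
python3 -m inch '[[[-0.021,-0.25,0.2,0,0,0.025,-1],[-0.021,-0.344,0.4,0,0,0.025,-1],[-0.021,-0.344,0.55,0,0,0.025,-1],[-0.021,-0.344,0.65,0,0,0.025,-1],[-0.021,-0.344,0.75,0,0,0.025,-1],[-0.021,-0.344,0.85,0,0,0.025,-1],[-0.021,-0.344,0.95,0,0,0.025,-1],[-0.021,-0.344,1.0,0,0,0.025,-1],[-0.021,-0.344,1.0,0,0,0.025,-1],[-0.021,-0.344,1.0,0,0,0.025,-1]]]'
python3 - <<'E'
from h import *
import cv2
print(upd([-0.021,-0.344,1,0,0,0.025]))
cv2.imwrite('pics/w7.png',bot.capture('wrist')[:,:,::-1])
E
```

```text
time: 13.15
tool_pos: [433.4, 216.9, 70.5]
tcp_rot: [-3.141, -0.001, -0.095]
contact_force: [0.3, -0.5, -0.3]
grip_width: 91.6
[ 4.3295e+02  2.1678e+02  6.9940e+01 -9.0000e-02]
```

View pics/w7.png

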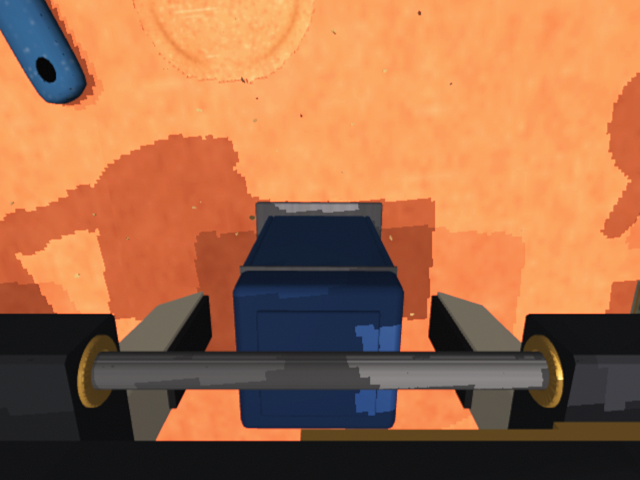

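The blue caddy is centred between the fingers (columns 234 to 404) and square. Next I'll grip and lift.

```bash
python3 -m inch '[[[0,0,0,0,0,0,1],[0,0,0,0,0,0,1],[0,0,0,0,0,0,1],[0,0,0,0,0,0,1],[0,0,0,0,0,0,1],[0,0,0,0,0,0,1],[0,0,0,0,0,0,1],[0,0,0,0,0,0,1],[0,0,0,0,0,0,1],[0,0,0,0,0,0,1]]]'
python3 -m inch '[[[0,0,-0.03,0,0,0,1],[0,0,-0.08,0,0,0,1],[0,0,-0.14,0,0,0,1],[0,0,-0.2,0,0,0,1],[0,0,-0.25,0,0,0,1],[0,0,-0.25,0,0,0,1],[0,0,-0.25,0,0,0,1],[0,0,-0.25,0,0,0,1],[0,0,-0.25,0,0,0,1],[0,0,-0.25,0,0,0,1]]]'
python3 - <<'E'
from h import *
import cv2
print(upd([0,0,-.25,0,0,0]))
for i in range(4):
    o=bot.get_obs();print(o['tool_pos'],o['contact_force'],o['grip_width'])
    p=bot.capture('side')
cv2.imwrite('pics/d8.png',p[170:330,220:420,::-1].repeat(3,0).repeat(3,1))
E
```

```text
time: 14.45
tool_pos: [432.9, 216.8, 69.9]
tcp_rot: [3.142, -0.0, -0.095]
contact_force: [-0.3, -0.0, 1.7]
grip_width: 56.2
time: 15.7
tool_pos: [432.8, 216.7, 119.7]
tcp_rot: [3.141, 0.0, -0.095]
contact_force: [-0.1, 0.6, -2.7]
grip_width: 55.8
[ 4.3295e+02  2.1678e+02  1.1994e+02 -9.0000e-02]
[432.84138492 216.74277587 119.66843209] [-0.06828433  0.60275076 -2.74311304] 55.79677339992235
[432.86542841 216.75667145 119.70990076] [ 0.11034087  0.8807906  -2.54251117] 55.740471516289254
[432.89588254 216.76271683 119.76889797] [-0.21447638  0.66109473 -2.13633205] 55.579195367518366
[432.918243   216.75631179 119.8035146 ] [-0.76640864 -0.53142354 -1.51452975] 55.79053968610424
```

View pics/d8.png

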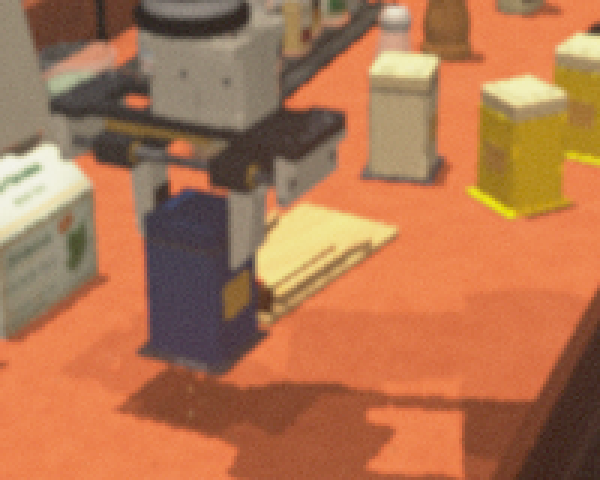

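The blue caddy is in the air and weighs about 2.2 N against 6.4 N for the cream one, so the cream is heavier. I'll set the blue back.

```bash
python3 -m inch '[[[0,0,0.05,0,0,0,1],[0,0,0.1,0,0,0,1],[0,0,0.15,0,0,0,1],[0,0,0.19,0,0,0,1],[0,0,0.22,0,0,0,1],[0,0,0.235,0,0,0,1],[0,0,0.245,0,0,0,1],[0,0,0.25,0,0,0,1],[0,0,0.25,0,0,0,1],[0,0,0.25,0,0,0,1]]]'; python3 -m inch '[[[0,0,0,0,0,0,-1],[0,0,0,0,0,0,-1],[0,0,0,0,0,0,-1],[0,0,0,0,0,0,-1],[0,0,0,0,0,0,-1],[0,0,0,0,0,0,-1],[0,0,-0.1,0,0,0,-1],[0,0,-0.25,0,0,0,-1],[0,0,-0.5,0,0,0,-1],[0,0,-0.75,0,0,0,-1]]]'
python3 - <<'E'
from h import *
import cv2
print(upd([0,0,.25,0,0,0]),upd([0,0,-.75,0,0,0]))
cv2.imwrite('pics/d9.png',bot.capture('scene')[170:370,210:500,::-1].repeat(2,0).repeat(2,1))
print(plan(440,28,225,-0.0))
E
```

```text
time: 17.15
tool_pos: [433.0, 216.8, 70.0]
tcp_rot: [-3.142, -0.0, -0.095]
contact_force: [0.2, -0.1, -2.2]
grip_width: 55.8
time: 18.4
tool_pos: [432.6, 216.7, 221.2]
tcp_rot: [3.141, 0.001, -0.095]
contact_force: [0.9, 0.2, 0.3]
grip_width: 91.7
[ 4.3295e+02  2.1678e+02  6.9940e+01 -9.0000e-02] [ 4.3295e+02  2.1678e+02  2.1994e+02 -9.0000e-02]
[ 0.1243  0.9364 -0.0253  0.      0.     -0.1204]
```

View pics/d9.png

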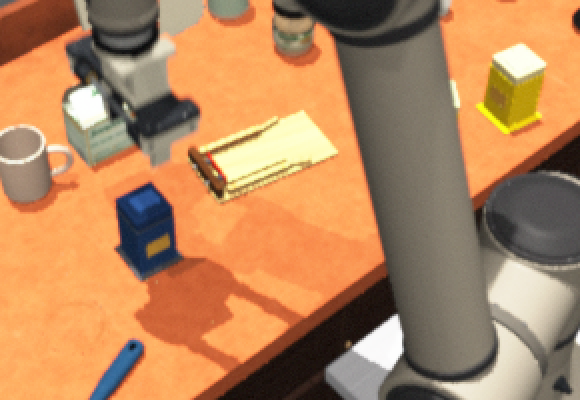

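```bash
python3 -m inch '[[[0.09,1,-0.02,0,0,-0.1,-1],[0.09,1,-0.02,0,0,-0.1,-1],[0.09,1,-0.02,0,0,-0.1,-1],[0.09,1,-0.02,0,0,-0.1,-1],[0.09,1,-0.02,0,0,-0.1,-1],[0.09,1,-0.02,0,0,-0.1,-1],[0.09,1,-0.02,0,0,-0.1,-1],[0.09,1,-0.02,0,0,-0.1,-1],[0.09,1,-0.02,0,0,-0.1,-1],[0.09,1,-0.02,0,0,-0.1,-1]]]'
python3 - <<'E'
from h import *
print(upd([0.09,1,-0.02,0,0,-0.1]))
print(plan(444,-180,235,0.13))
E
```

```text
time: 19.7
tool_pos: [432.0, 16.2, 223.9]
tcp_rot: [3.142, 0.0, -0.016]
contact_force: [-0.1, 0.0, -0.2]
grip_width: 91.8
[ 4.3198e+02  1.5970e+01  2.2394e+02 -2.0000e-02]
[ 0.0758  0.9788 -0.0553  0.      0.     -0.186 ]
```

```bash
python3 -m inch '[[[0.076,0.979,-0.055,0,0,-0.186,-1],[0.076,0.979,-0.055,0,0,-0.186,-1],[0.076,0.979,-0.055,0,0,-0.186,-1],[0.076,0.979,-0.055,0,0,-0.186,-1],[0.076,0.979,-0.055,0,0,-0.186,-1],[0.076,0.979,-0.055,0,0,-0.186,-1],[0.076,0.979,-0.055,0,0,-0.186,-1],[0.076,0.979,-0.055,0,0,-0.186,-1],[0.076,0.979,-0.055,0,0,-0.186,-1],[0.076,0.979,-0.055,0,0,-0.186,-1]]]'
python3 - <<'E'
from h import *
import cv2
print(upd([0.076,0.979,-0.055,0,0,-0.186]))
cv2.imwrite('pics/w10.png',bot.capture('wrist')[:,:,::-1])
o=bot.get_obs()
print(proj('wrist',local(448.05,-243.3,.13,[(-28,28,106),(28,28,106),(28,-28,106),(-28,-28,106)]),o))
print(plan(448.05,-243.3,62.94,.13))
E
```

```text
time: 20.95
tool_pos: [444.1, -179.9, 235.0]
tcp_rot: [3.141, -0.0, 0.13]
contact_force: [0.4, -0.2, -0.4]
grip_width: 91.9
[ 4.4403e+02 -1.8004e+02  2.3494e+02  1.3000e-01]
[[276.37411298 279.97220639]
 [352.16725229 279.98914195]
 [350.51835155 347.02081916]
 [278.56269383 347.00113582]]
[-0.0211  0.3162  0.86    0.      0.      0.    ]
```

View pics/w10.png

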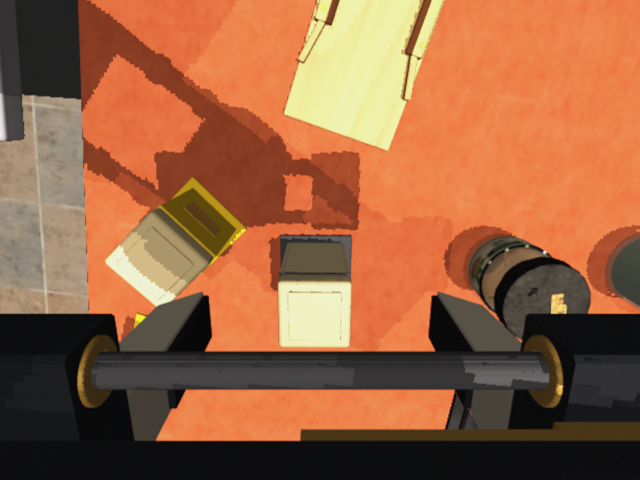

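The cream caddy is where predicted (columns 279 to 351, rows 280 to 347). I'll descend and grip.

```bash
python3 -m inch '[[[-0.021,0.25,0.1,0,0,0,-1],[-0.021,0.316,0.3,0,0,0,-1],[-0.021,0.316,0.45,0,0,0,-1],[-0.021,0.316,0.55,0,0,0,-1],[-0.021,0.316,0.65,0,0,0,-1],[-0.021,0.316,0.75,0,0,0,-1],[-0.021,0.316,0.82,0,0,0,-1],[-0.021,0.316,0.86,0,0,0,-1],[-0.021,0.316,0.86,0,0,0,-1],[-0.021,0.316,0.86,0,0,0,-1]]]' && python3 -m inch '[[[0,0,0,0,0,0,1],[0,0,0,0,0,0,1],[0,0,0,0,0,0,1],[0,0,0,0,0,0,1],[0,0,0,0,0,0,1],[0,0,0,0,0,0,1],[0,0,0,0,0,0,1],[0,0,0,0,0,0,1],[0,0,0,0,0,0,1],[0,0,0,0,0,0,1]]]'
python3 - <<'E'
from h import *
import cv2
print(upd([-0.021,0.316,0.86,0,0,0]))
o=bot.get_obs();print(o['tool_pos'],o['tcp_rot'])
cv2.imwrite('pics/w11.png',bot.capture('wrist')[:,:,::-1])
print(proj('wrist',local(448.05,-243.3,.13,[(-28,28,106),(28,28,106),(-35,35,4),(35,35,4)]),o))
E
```

```text
time: 22.25
tool_pos: [448.4, -243.5, 63.5]
tcp_rot: [3.141, -0.001, 0.13]
contact_force: [-0.3, -0.0, -0.2]
grip_width: 91.8
time: 23.5
tool_pos: [448.1, -243.3, 63.0]
tcp_rot: [3.141, -0.0, 0.13]
contact_force: [1.1, 0.1, 1.8]
grip_width: 55.9
[ 4.4806e+02 -2.4326e+02  6.2940e+01  1.3000e-01]
[ 448.13566969 -243.27453672   62.99168677] [ 3.14141020e+00 -1.46441755e-04  1.30074087e-01]
[[226.41802238 297.28025564]
 [413.45866233 297.29638701]
 [253.69682964 205.43547384]
 [386.08727928 205.44109209]]
```

View pics/w11.png

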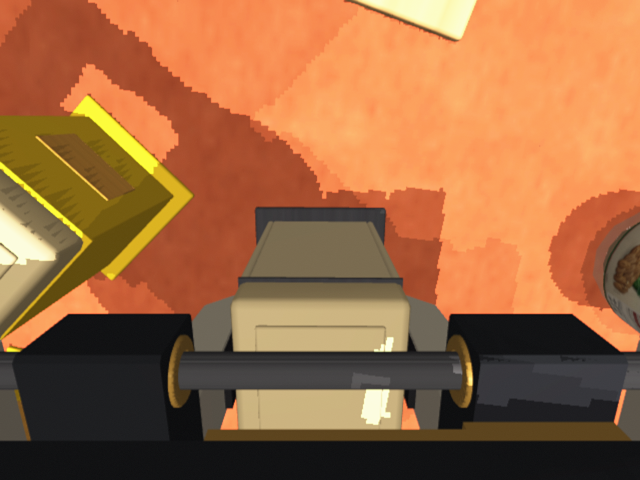

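```bash
python3 - <<'E'
from h import *
P=(469.232,-14.923,1.375)
m=local(*P,[(-66,0,0)])[0];print(m)
print(plan(m[0],m[1],115,1.375-np.pi/2))
E
```

```text
[456.39185127 -79.66194176   0.        ]
[ 0.1474 -0.8057 -0.2603  0.      0.      0.4149]
```

```bash
python3 -m inch '[[[0,0,-0.05,0,0,0,1],[0,0,-0.13,0,0,0,1],[0.02,-0.05,-0.2,0,0,0.05,1],[0.05,-0.15,-0.26,0,0,0.12,1],[0.08,-0.3,-0.26,0,0,0.2,1],[0.1,-0.45,-0.26,0,0,0.28,1],[0.12,-0.6,-0.26,0,0,0.36,1],[0.14,-0.72,-0.26,0,0,0.415,1],[0.147,-0.79,-0.26,0,0,0.415,1],[0.147,-0.806,-0.26,0,0,0.415,1]]]' && python3 -m inch '[[[0,0,0,0,0,0,1],[0,0,0,0,0,0,1],[0,0,0,0,0,0,1],[0,0,0,0,0,0,1],[0,0,0,0,0,0,1],[0,0,0,0,0,0,1],[0,0,0,0,0,0,1],[0,0,0,0,0,0,1],[0,0,0,0,0,0,1],[0,0,0,0,0,0,1]]]'
python3 - <<'E'
from h import *
import cv2
np.set_printoptions(precision=2,suppress=True)
print(upd([0.147,-0.806,-0.26,0,0,0.415]))
o=bot.get_obs();print(o['tool_pos'],o['tcp_rot'],o['contact_force'],o['moment'])
p=bot.capture('wrist')[:,:,::-1]
cv2.imwrite('pics/w12.png',p)
cv2.imwrite('pics/w12c.png',cv2.resize(p[20:320,220:420],None,fx=3,fy=2,interpolation=cv2.INTER_CUBIC))
json.dump({k:np.array(v).tolist() for k,v in o.items()},open('o12.json','w'))
P=(469.232,-14.923,1.375)
print(proj('wrist',local(*P,[(-20,32,19),(-20,-32,19),(0,32,19),(0,-32,19),(60,32,19),(60,-32,19),(72,0,25)]),o))
E
```

```text
time: 24.8
tool_pos: [456.0, -79.1, 114.8]
tcp_rot: [3.141, 0.001, -0.194]
contact_force: [1.0, -0.7, -6.0]
grip_width: 55.8
time: 26.05
tool_pos: [456.3, -79.6, 114.9]
tcp_rot: [3.141, -0.0, -0.196]
contact_force: [0.1, -0.8, -7.2]
grip_width: 56.0
[456.31 -79.6  114.94  -0.2 ]
[456.32 -79.59 114.92] [ 3.14 -0.   -0.2 ] [ 0.05 -0.77 -7.21] [-0.03 -0.11  0.02]
[[267.37 175.23]
 [373.01 175.23]
 [266.12 141.26]
 [374.28 141.25]
 [261.99  28.89]
 [378.46  28.87]
 [320.24   1.34]]
```

View pics/w12.png

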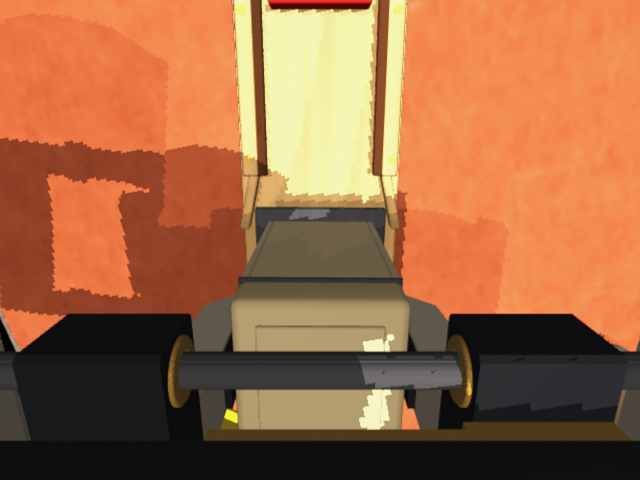

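View pics/w12c.png

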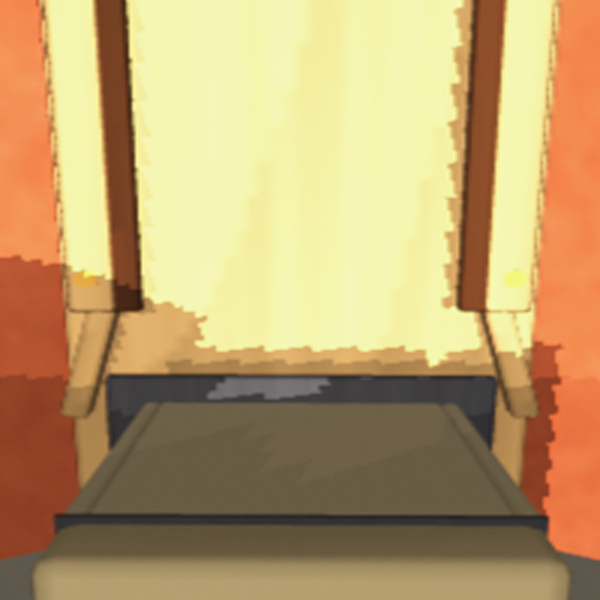

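The foot is centred at column 320.3 and the lips at 320.2, square to each other, with about 33 mm to go to the lips. I'll lower to just above the dock floor.

```bash
python3 -m inch '[[[0,0,0.03,0,0,0,1],[0,0,0.07,0,0,0,1],[0,0,0.11,0,0,0,1],[0,0,0.145,0,0,0,1],[0,0,0.175,0,0,0,1],[0,0,0.195,0,0,0,1],[0,0,0.208,0,0,0,1],[0,0,0.214,0,0,0,1],[0,0,0.217,0,0,0,1],[0,0,0.217,0,0,0,1]]]'
python3 - <<'E'
from h import *
import cv2
np.set_printoptions(precision=2,suppress=True)
print(upd([0,0,0.217,0,0,0]))
p=bot.capture('wrist')[:,:,::-1]
o=bot.get_obs();print(o['tool_pos'],o['contact_force'],o['moment'])
cv2.imwrite('pics/w13c.png',cv2.resize(p[20:320,220:420],None,fx=3,fy=2,interpolation=cv2.INTER_CUBIC))
E
```

```text
time: 27.35
tool_pos: [456.4, -79.6, 71.6]
tcp_rot: [3.141, -0.0, -0.196]
contact_force: [-0.4, -0.0, -6.0]
grip_width: 56.0
[456.31 -79.6   71.54  -0.2 ]
[456.39 -79.64  71.62] [ 0.28  0.01 -6.16] [-0.05 -0.08 -0.06]
```

View pics/w13c.png

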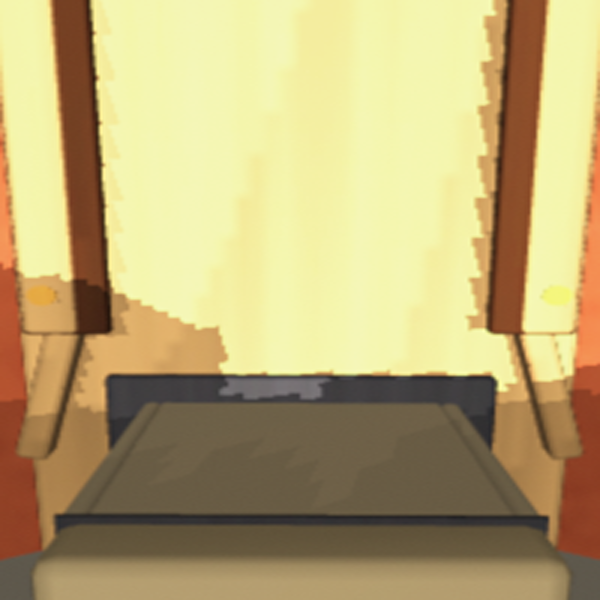

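```bash
python3 -m inch '[[[0,-0.02,0,0,0,0,1],[0,-0.045,0,0,0,0,1],[0,-0.07,0,0,0,0,1],[0,-0.1,0,0,0,0,1],[0,-0.13,0,0,0,0,1],[0,-0.16,0,0,0,0,1],[0,-0.19,0,0,0,0,1],[0,-0.22,0,0,0,0,1],[0,-0.24,0,0,0,0,1],[0,-0.25,0,0,0,0,1]]]'
python3 - <<'E'
from h import *
import cv2
np.set_printoptions(precision=2,suppress=True)
print(upd([0,-0.25,0,0,0,0]))
p=bot.capture('wrist')[:,:,::-1]
for i in range(2):
  o=bot.get_obs();print(o['tool_pos'],o['contact_force'],o['moment']); q=bot.capture('side')
cv2.imwrite('pics/w14c.png',cv2.resize(p[20:320,220:420],None,fx=3,fy=2,interpolation=cv2.INTER_CUBIC))
E
```

```text
time: 28.65
tool_pos: [466.1, -30.3, 71.5]
tcp_rot: [3.141, 0.0, -0.196]
contact_force: [0.1, -0.4, -5.9]
grip_width: 55.9
[466.05 -30.56  71.54  -0.2 ]
[466.09 -30.24  71.49] [ 0.33  0.63 -6.39] [ 0.01 -0.13 -0.01]
[466.09 -30.43  71.49] [-0.1   0.44 -7.1 ] [-0.03 -0.   -0.  ]
```

View pics/w14c.png

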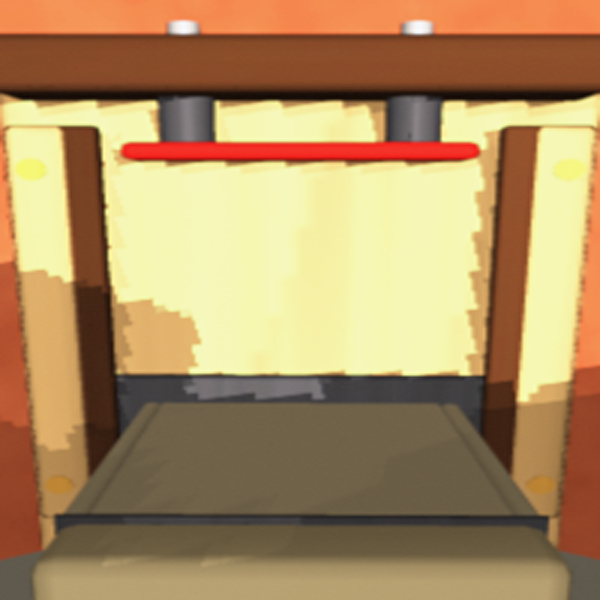

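The foot is under both lips with no contact force, and the red pad is ahead at crop row 150. I'll continue.

```bash
python3 -m inch '[[[0,-0.02,0,0,0,0,1],[0,-0.045,0,0,0,0,1],[0,-0.075,0,0,0,0,1],[0,-0.105,0,0,0,0,1],[0,-0.135,0,0,0,0,1],[0,-0.165,0,0,0,0,1],[0,-0.19,0,0,0,0,1],[0,-0.21,0,0,0,0,1],[0,-0.225,0,0,0,0,1],[0,-0.235,0,0,0,0,1]]]'
python3 - <<'E'
from h import *
import cv2
np.set_printoptions(precision=2,suppress=True)
print(upd([0,-0.235,0,0,0,0]))
P=(469.232,-14.923,1.375)
d=np.array([np.cos(P[2]),np.sin(P[2])])
for i in range(3):
  p=bot.capture('wrist')[:,:,::-1]
  o=bot.get_obs();print((o['tool_pos'][:2]-P[:2])@d,o['tool_pos'],o['contact_force'],o['contact_force'][:2]@d)
cv2.imwrite('pics/w15c.png',cv2.resize(p[120:270,220:420],None,fx=4,fy=4,interpolation=cv2.INTER_CUBIC))
E
```

```text
time: 30.05
tool_pos: [475.2, 15.6, 71.5]
tcp_rot: [3.141, 0.0, -0.196]
contact_force: [-0.4, -0.2, -6.0]
grip_width: 55.8
[475.19  15.54  71.54  -0.2 ]
31.28628141576608 [475.23  15.78  71.49] [ 0.47  0.15 -6.06] 0.23760667552574002
31.159005340880864 [475.21  15.66  71.47] [-0.24 -0.19 -6.83] -0.23298727687618165
31.041834265546182 [475.19  15.54  71.5 ] [-0.16  0.64 -5.93] 0.5942717819258846
```

View pics/w15c.png

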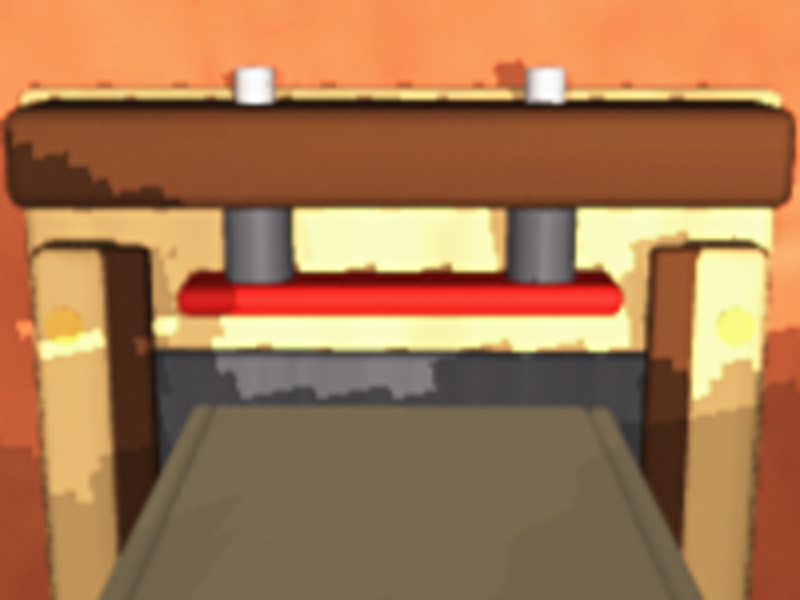

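The pad and flange are about 7 mm apart by both the picture and the model. I'll approach gently and read the force.

```bash
python3 -m inch '[[[0,-0.006,0,0,0,0,1],[0,-0.012,0,0,0,0,1],[0,-0.018,0,0,0,0,1],[0,-0.024,0,0,0,0,1],[0,-0.03,0,0,0,0,1],[0,-0.036,0,0,0,0,1],[0,-0.041,0,0,0,0,1],[0,-0.045,0,0,0,0,1],[0,-0.045,0,0,0,0,1],[0,-0.045,0,0,0,0,1]]]'
python3 - <<'E'
from h import *
import cv2
np.set_printoptions(precision=2,suppress=True)
print(upd([0,-0.045,0,0,0,0]))
P=(469.232,-14.923,1.375)
d=np.array([np.cos(P[2]),np.sin(P[2])])
for i in range(5):
  p=bot.capture('wrist')[:,:,::-1]
  o=bot.get_obs();print((o['tool_pos'][:2]-P[:2])@d,o['tool_pos'],o['contact_force'],o['contact_force'][:2]@d)
cv2.imwrite('pics/w16c.png',cv2.resize(p[120:270,220:420],None,fx=4,fy=4,interpolation=cv2.INTER_CUBIC))
E
```

```text
time: 31.45
tool_pos: [476.9, 24.3, 71.5]
tcp_rot: [3.141, -0.0, -0.196]
contact_force: [-0.6, -0.9, -6.5]
grip_width: 55.9
[476.95  24.37  71.54  -0.2 ]
39.94807454468484 [476.93  24.28  71.49] [-0.08 -1.42 -5.46] -1.407673638358942
39.95480256363498 [476.93  24.28  71.5 ] [-0.1  -1.68 -5.26] -1.6649382186826578
39.95292783496651 [476.93  24.28  71.5 ] [-0.4  -1.38 -6.  ] -1.4299409981414923
39.97923859610246 [476.92  24.31  71.5 ] [-0.04 -1.12 -5.88] -1.1094927680851365
39.959523165430554 [476.95  24.28  71.51] [-0.34 -2.17 -5.71] -2.19827079438268
```

View pics/w16c.png

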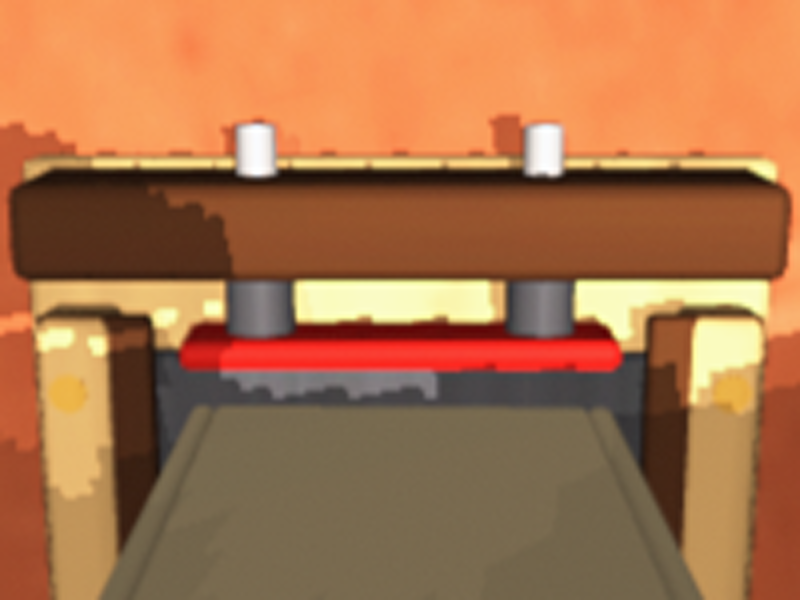

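The pad has begun to give: about 1.6 N, or roughly 2 mm, with the rods protruding further. I'll push 3 mm more and then lower onto the floor.

```bash
python3 -m inch '[[[0,-0.003,0,0,0,0,1],[0,-0.006,0,0,0,0,1],[0,-0.009,0,0,0,0,1],[0,-0.012,0,0,0,0,1],[0,-0.015,0,0,0,0,1],[0,-0.015,0,0,0,0,1],[0,-0.015,0,0,0,0,1],[0,-0.015,0,0,0,0,1],[0,-0.015,0,0,0,0,1],[0,-0.015,0,0,0,0,1]]]'
python3 - <<'E'
from h import *
import cv2
np.set_printoptions(precision=2,suppress=True)
print(upd([0,-0.015,0,0,0,0]))
P=(469.232,-14.923,1.375)
d=np.array([np.cos(P[2]),np.sin(P[2])])
for i in range(6):
  p=bot.capture('wrist')[:,:,::-1]
  o=bot.get_obs();print((o['tool_pos'][:2]-P[:2])@d,o['tool_pos'],o['contact_force'],o['contact_force'][:2]@d)
cv2.imwrite('pics/w17c.png',cv2.resize(p[120:270,220:420],None,fx=4,fy=4,interpolation=cv2.INTER_CUBIC))
E
```

```text
time: 32.95
tool_pos: [477.5, 27.3, 71.5]
tcp_rot: [3.141, -0.0, -0.196]
contact_force: [-1.2, -3.7, -4.7]
grip_width: 56.2
[477.53  27.31  71.54  -0.2 ]
42.98451657538596 [477.53  27.25  71.5 ] [-0.98 -3.61 -4.26] -3.732092295323575
43.02462310844181 [477.52  27.3   71.5 ] [-0.8  -3.63 -5.17] -3.7192836791104886
43.03098233258951 [477.52  27.3   71.5 ] [-1.04 -4.18 -5.75] -4.306370328545915
43.025906163069784 [477.52  27.3   71.49] [ 0.1  -3.21 -5.34] -3.126156231197271
43.030192111291136 [477.54  27.3   71.5 ] [-1.15 -3.59 -5.09] -3.7483710885734935
43.0208849398108 [477.57  27.28  71.53] [-1.35 -3.34 -4.91] -3.5353407513360278
```

View pics/w17c.png

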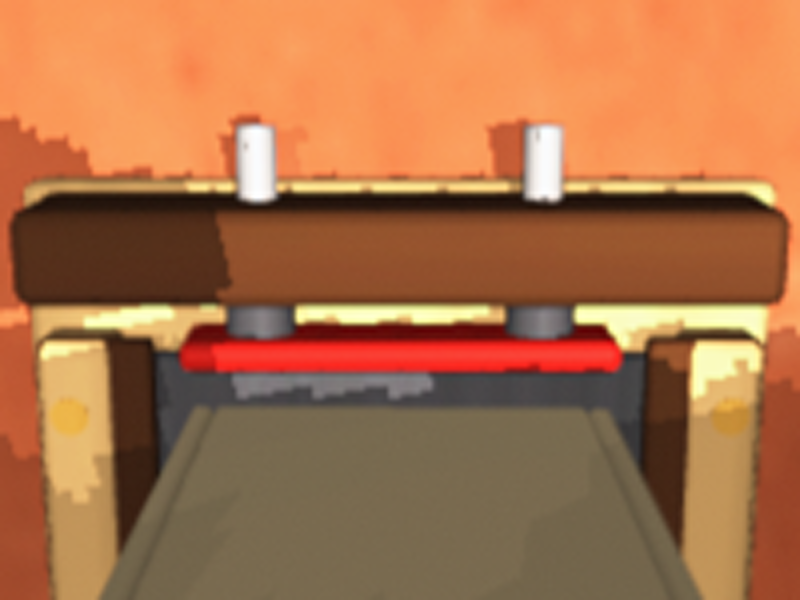

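The pad now resists with 3.7 N, about 4.6 mm of give. I'll lower about 0.8 mm to seat the foot, then check.

```bash
python3 -m inch '[[[0,0,0.001,0,0,0,1],[0,0,0.002,0,0,0,1],[0,0,0.003,0,0,0,1],[0,0,0.004,0,0,0,1],[0,0,0.004,0,0,0,1],[0,0,0.004,0,0,0,1],[0,0,0.004,0,0,0,1],[0,0,0.004,0,0,0,1],[0,0,0.004,0,0,0,1],[0,0,0.004,0,0,0,1]]]'
python3 - <<'E'
from h import *
print(upd([0,0,0.004,0,0,0]))
for i in range(4):
  bot.capture('side'); o=bot.get_obs();print(o['tool_pos'].round(2),o['contact_force'].round(2))
E
```

```text
time: 34.5
tool_pos: [477.6, 27.2, 71.0]
tcp_rot: [3.141, -0.0, -0.196]
contact_force: [-3.0, -4.5, 1.8]
grip_width: 55.6
[ 4.7753e+02  2.7310e+01  7.0740e+01 -2.0000e-01]
[477.59  27.23  70.99] [-2.92 -5.37  1.47]
[477.6   27.22  71.  ] [-1.63 -4.25  1.32]
[477.61  27.22  71.  ] [-2.73 -3.7   1.15]
[477.61  27.25  71.01] [-1.95 -5.07  2.34]
```

It's seated, with the floor carrying the weight. I'll release without retracting, then look.

```bash
python3 -m inch '[[[0,0,0,0,0,0,0.2],[0,0,0,0,0,0,0],[0,0,0,0,0,0,-0.3],[0,0,0,0,0,0,-0.6],[0,0,0,0,0,0,-1],[0,0,0,0,0,0,-1],[0,0,0,0,0,0,-1],[0,0,0,0,0,0,-1],[0,0,0,0,0,0,-1],[0,0,0,0,0,0,-1]]]'
python3 - <<'E'
from h import *
import cv2
p=bot.capture('wrist')[:,:,::-1]
cv2.imwrite('pics/w18.png',p)
cv2.imwrite('pics/w18c.png',cv2.resize(p[120:270,220:420],None,fx=4,fy=4,interpolation=cv2.INTER_CUBIC))
E
```

```text
time: 35.95
tool_pos: [477.5, 27.3, 70.7]
tcp_rot: [3.142, -0.0, -0.196]
contact_force: [-0.5, 0.3, -0.8]
grip_width: 91.4
```

View pics/w18c.png

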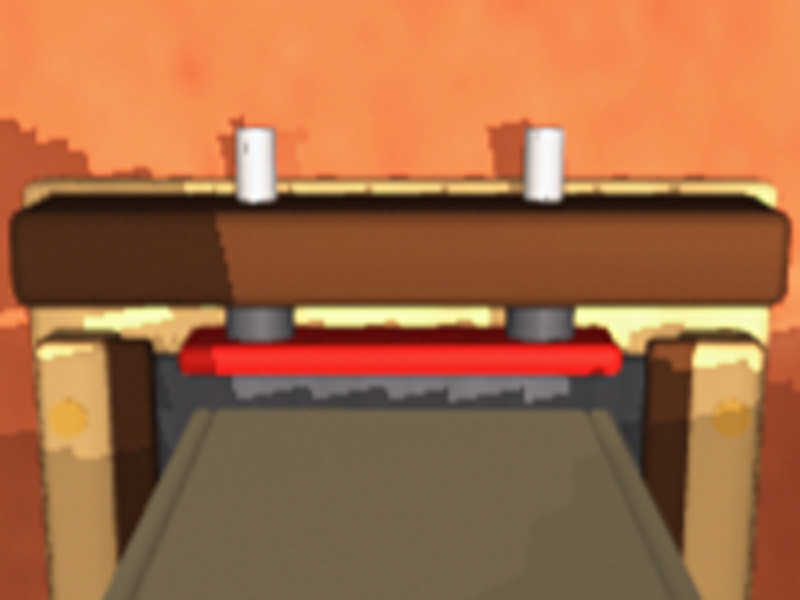

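View pics/w18.png

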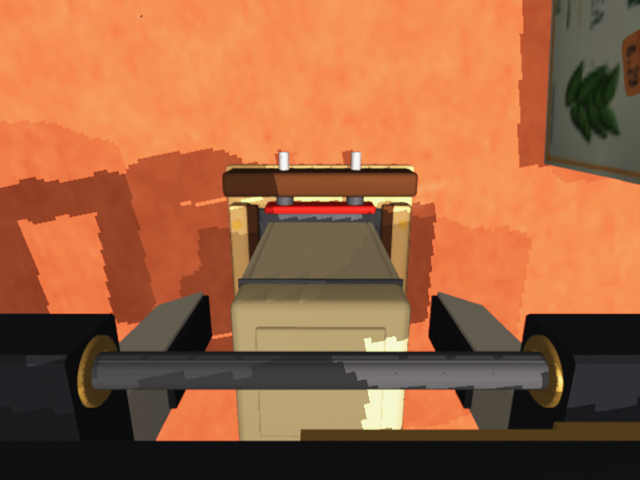

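After release the pad is still pressed in: its edge moved about 1 px, or 0.5 mm, back. I'll retract straight up.

```bash
python3 -m inch '[[[0,0,-0.03,0,0,0,-1],[0,0,-0.08,0,0,0,-1],[0,0,-0.15,0,0,0,-1],[0,0,-0.25,0,0,0,-1],[0,0,-0.35,0,0,0,-1],[0,0,-0.5,0,0,0,-1],[0,0,-0.65,0,0,0,-1],[0,0,-0.8,0,0,0,-1],[0,0,-0.9,0,0,0,-1],[0,0,-0.95,0,0,0,-1]]]'
python3 - <<'E'
from h import *
import cv2
print(upd([0,0,-0.95,0,0,0]))
cv2.imwrite('pics/w19.png',bot.capture('wrist')[:,:,::-1])
cv2.imwrite('pics/s19.png',bot.capture('scene')[:,:,::-1])
cv2.imwrite('pics/d19.png',bot.capture('side')[:,:,::-1])
o=bot.get_obs()
P=(469.232,-14.923,1.375)
print(proj('wrist',local(*P,[(72,0,25),(76,0,25),(82,0,25),(99,0,0),(41-28,28,114),(41-28,-28,114),(41+28,28,114),(41+28,-28,114)]),o))
E
```

```text
time: 37.25
tool_pos: [477.8, 27.3, 262.7]
tcp_rot: [-3.141, -0.003, -0.196]
contact_force: [-0.7, 0.7, 0.5]
grip_width: 91.4
[ 4.7753e+02  2.7310e+01  2.6074e+02 -2.0000e-01]
[[320.06122913 173.64890556]
 [320.06167599 169.35022972]
 [320.06235134 162.85353092]
 [320.04233044 142.55633219]
 [284.08522707 264.92724279]
 [356.21622444 264.91619726]
 [282.1689827  193.33702889]
 [358.15791549 193.32634935]]
```

View pics/w19.png

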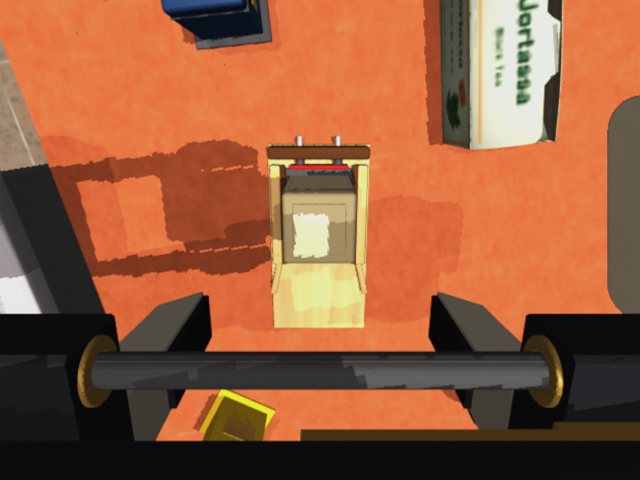

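View pics/s19.png

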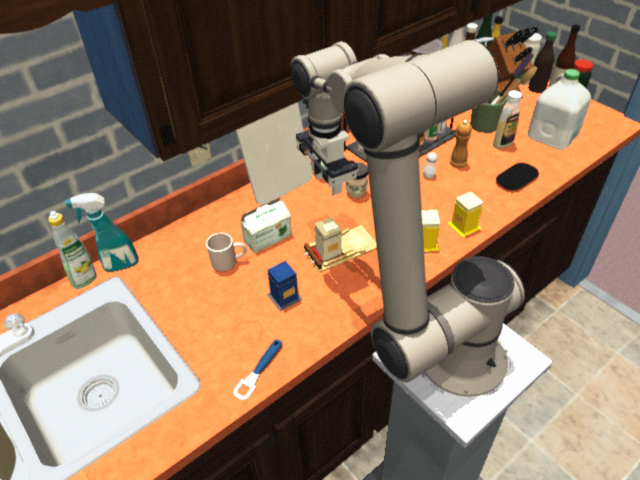

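View pics/d19.png

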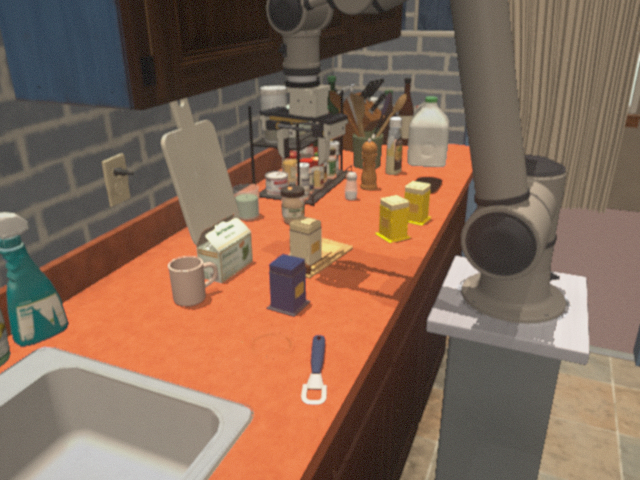

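The caddy stands upright in the dock with its pad edge at row 169 (about 4 mm of give) and the blue one is in place. I'll check for drift, then hand in.

```bash
python3 -m inch '[[[0,0,0,0,0,0,-1],[0,0,0,0,0,0,-1],[0,0,0,0,0,0,-1],[0,0,0,0,0,0,-1],[0,0,0,0,0,0,-1],[0,0,0,0,0,0,-1],[0,0,0,0,0,0,-1],[0,0,0,0,0,0,-1],[0,0,0,0,0,0,-1],[0,0,0,0,0,0,-1]]]'
python3 - <<'E'
from h import *
import cv2
p=bot.capture('wrist')[:,:,::-1]
red=lambda q:np.argwhere((q[:,:,2]>150)&(q[:,:,1]<50)&(q[:,:,0]<50))
for q in (p,cv2.imread('pics/w19.png')):
    a=red(q); print(a[:,0].min(),a[:,0].max(),len(a))
s=bot.capture('scene')[:,:,::-1].astype(int); s0=cv2.imread('pics/scene0.png').astype(int)
print('blue diff',np.abs(s[250:320,255:310]-s0[250:320,255:310]).mean(),'opener',np.abs(s[335:405,225:290]-s0[335:405,225:290]).mean(),'mug',np.abs(s[230:275,200:245]-s0[230:275,200:245]).mean())
print(proj('wrist',local(469.232,-14.923,1.375,[(72,0,25),(76,0,25),(80,0,25)]),bot.get_obs()))
print(bot.get_obs()['contact_force'],bot.get_obs()['time'])
bot.close_job()
E
```

```text
time: 38.65
tool_pos: [477.5, 27.3, 260.7]
tcp_rot: [3.142, -0.0, -0.196]
contact_force: [0.6, 0.6, -0.2]
grip_width: 91.7
165 168 230
165 168 230
blue diff 4.334458874458875 opener 3.8964835164835163 mug 4.889382716049383
[[320.07205851 173.63968367]
 [320.07207978 169.3389208 ]
 [320.07210117 165.01220251]]
[-0.64937104  0.1737596  -0.38701335] 38.75
the job is handed in; nothing more can be done
```

The heavier cream caddy is in the dock, upright under the lips and resting against the red pad. The job was handed in at 38.8 s, with the gripper open and clear.

- **Weighing:** I lifted the cream caddy (about 6.4 N) and set it back, then lifted the blue one (about 2.2 N) and set it back.
- **Docking:** I set the cream caddy just above the dock floor at the mouth and slid it in. There was no contact force until the pad, which reached about 3.7 N (about 4.6 mm of give). I then lowered it onto the floor and released it.
- **After release:** The pad moved back only about 0.5 mm, so it is still pressed about 4 mm, well short of its 10 mm limit. Two wrist images 1.4 s apart showed no drift.
- **Other things:** The blue caddy, mug and opener matched the first scene picture to within about 5 grey levels on average. I only looked at the jar and the two yellow caddies and saw no sign they had moved.

No check failed or disagreed beyond force noise of about 1 N and about 1 mm of camera error.

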